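# Load the spin dryer from the casting tray and pump it

## Robot

A 6-joint arm with a two-finger parallel gripper is mounted at the origin on the work surface. World frame = base frame: x ahead of the robot, y to its left, z up, the work surface at z = 0. Lengths are in m, angles in rad, forces in N, time in s.
With the tool pointing down it reaches from about 0.275 to 0.825 m from the base axis. Payload 5.2 kg.
Tool frame: the origin (TCP) lies between the finger pads; the fingertips stand 19 mm ahead of it and the grasp point (between the pads) is the TCP (manip.nose_length is the distance from the TCP to the fingertips, in m); z points along the fingers, y is the line along which they close (so a half turn about z gives the same grasp; the last joint's range is limited). The gripper opens to 93 mm and grips with 3 to 60 N. Pads are 15 mm wide; open, the fingers measure 128 mm over their backs; the gripper's body (75 mm by 188 mm) begins 65 mm behind the grasp point.
Start: joints at [-1.373, 0.259, 1.535, -0, 1.348, -0.203], TCP at [0.215, -0.506, 0.203] pointing down, gripper open.
Joint ranges: [-3.14, 3.14], [-0.91, 2.08], [0.19, 2.58], [-1.22, 4.36], [0.22, 2.71], [-3.12, 3.12]. Speed limits (rad/s): [2.57, 2.57, 3.14, 3.14, 3.14, 3.14].

## Interface

Orientations are given as a 3x3 rotation matrix whose columns are the frame's x, y, z axes.
In Python, from plant import manip, imaging, order gives the robot as it stands.
- The arm moves only by the tool apply_moves, never from a script. Its argument "increments" is a list that holds one entry, the list of rows, each a list of 6 numbers: the shift along the world's x, y, z in cm, then the turn, a rotation vector about the world's x, y, z in rad. In form: [[[tx, ty, tz, wx, wy, wz], ...]]. A call has 1 to 5 rows; each row is the pose to reach, as a shift and turn from the pose commanded when the call began; what a row does not reach only later rows make up. A row lasts 1/10 s, in which the tool goes at most 50 mm and 8.59 degrees, less where a joint would pass 70% of its speed; a pose out of reach is approached as far as the arm can. A call with a gripper value outside its range is refused whole. "gripper" is the finger opening in cm, from 0 to 9.3, set as the call begins (left out, the last holds). The fingers move at their own pace and stop on an object; "squeeze" is the grip in N (left out, the last holds). Time passes only in rows, so rows that repeat a pose let the fingers close. It gives the time, the measured TCP pose, the force, the opening and the grip force at its end, in the units of the state.
- manip.sense(): the state, without advancing time (a new reading comes with each control period).
- imaging.grab_frame(name): name is "scene" or "top"; returns the picture (420x560x3 uint8, red, green, blue); there is no depth.
- imaging.camera_params(name): a dict with "intrinsics" (3x3 intrinsics, pixels), "extrinsics" (4x4, takes a point from camera to world coordinates). Camera axes: x right, y up, looking along -z (the intrinsics and any distortion apply to the point x, -y, -z); pixel columns grow to the right and rows downward; lengths in m; the calibration is good to about 2 mm. A picture is of the moment at which its call begins. camera_params takes no time and is no camera call.
- order.finish_job(): hands the job in; it is judged then, once.
The state is a dict: "time_s": time; "joint_pos": joint angles; "dq": joint speeds; "tau": joint torques, N m; "tcp_pos": TCP position; "ee_rot": TCP orientation; "wrist_force": force on the tool from outside, world axes, zero at the start; "ft_torque": the same for the moment, N m; "gripper_width": opening from 0.0 (shut) to 1.0 (fully open); "gripper_force": force on a finger pad.
Only numpy, scipy, OpenCV 4.12 (cv2) and the standard library are available. Lean on these libraries where they do the work, as an engineer would, in place of code of your own. Each camera call takes 0.05 s, during which the arm holds its last target. There are 200 camera calls.

## Task

Dry this batch of brass castings in the hand-pumped spin dryer: put the stray castings from the bench into the steel tray with the others, take the lid off the dryer (it can rest on the cork pad), then tip the tray so that the whole batch slides off its open edge into the basket. Put the tray back flat on its rubber mat, set the lid properly back on the drum with all the castings inside, and pump the knob three full strokes, right down and right up again each time. Leave the pliers and the box of offcuts where they are.

Things in the scene. Friction and masses are not known exactly. Their poses are not given: they have to be found in the camera images.
- dryer: hand-pumped spin dryer: round bright metal drum, 200 mm across, fixed to the bench. Origin at the centre of its underside, z up. Rim 110 mm above the bench, 192 mm across inside. Inside it a round white basket, 174 mm across inside, floor 30 mm and rim 95 mm above the bench.
- lid: loose white round lid, 212 mm across, 0.3 kg; at the start on the drum. Origin at the centre of the flat face that rests on the rim (110 mm above the dryer's origin when seated), z up. Below it a tapered spigot, 180 mm across narrowing to 160 mm, goes 10 mm down into the drum and centres the lid (6 mm side play); above it 8 mm of lid, with a grey boss at the centre to 20 mm.
- pump_top (a point): centre of the flat top of the black pump knob in the middle of the lid. The knob is a round cylinder 44 mm across and 24 mm high, its top 76 mm above the lid's origin when up, on a 24 mm thick steel stem. The lid is lifted by this knob, pinched from the sides.
- pump (a joint): travel of the sprung pump knob: 0 = fully up, 0.030 m = fully pressed down. It takes 5 N to start and 12.5 N at the bottom, where it meets a hard stop; it springs back up when let go.
- tray: loose shallow steel tray with wooden handle, about 0.16 kg. Pan 160 mm (x) by 120 mm (y), 3 mm thick; walls rise to 16 mm above the underside along both sides and the back (-x, handle end); the front (+x) edge is open for pouring. Origin at the centre of the pan's underside, x from handle to open edge, z up. Polished: brass slides on it from about 16 to 23 degrees of tilt.
- tray_grip (a point): grip point in the middle of the tray's handle height, 130 mm behind the tray's origin along -x and 40 mm above its underside. The handle is a straight horizontal bar along the tray's x from 95 to 195 mm behind the origin, 16 mm wide (y), 18 mm high.
- tray_lip (a point): middle of the open front edge, on the pan floor: 80 mm in front of the tray's origin, 3 mm above its underside.
- mat: black ribbed rubber mat where the tray lives, 220 mm (x) by 170 mm (y), 3 mm thick, fixed. Origin at the centre of its underside. It lies to the left or to the right of the dryer.
- pad: cork pad, 200 mm square, 3 mm thick, fixed, on the other side of the dryer; a free spot to rest the lid on. Origin at the centre of its underside.
- cast1: round domed brass casting, 22 mm across, 12 mm high, 24 g; origin at its centre, z up as it lies. Starts in the tray; may be absent.
- cast2: square brass casting with a copper face, 19 x 19 mm, 12 mm high, 24 g; origin at its centre, z up as it lies. Starts in the tray; may be absent.
- cast3: oblong brass casting with a dark dot on top, 26 mm along its x, 15 mm along its y, 12 mm high, 24 g; origin at its centre, z up as it lies. Starts in the tray; may be absent.
- cast4: round domed brass casting, 22 mm across, 12 mm high, 24 g; origin at its centre, z up as it lies. Starts as a stray on the bench; may be absent.
- cast5: square brass casting with a copper face, 19 x 19 mm, 12 mm high, 24 g; origin at its centre, z up as it lies. Starts as a stray on the bench; may be absent.
- cast6: oblong brass casting with a dark dot on top, 26 mm along its x, 15 mm along its y, 12 mm high, 24 g; origin at its centre, z up as it lies. Starts as a stray on the bench; may be absent.
- cast7: round domed brass casting, 22 mm across, 12 mm high, 24 g; origin at its centre, z up as it lies. Starts as a stray on the bench; may be absent.
- pliers: green-handled cutting pliers, 150 mm long, lying on the bench; leave alone. Origin on the bench at the pivot.
- offcuts: clear plastic box of brass offcuts, 90 x 70 x 40 mm; leave alone. Origin at the centre of its underside.
Mind the look-alikes: they are no part of the job. Leave any green look-alike of the lid alone.

How it is judged:
By the outcome, as a careful person would: the job done as asked, in the order asked, and still so for the second after the job is handed in, with the robot touching nothing.
Of cast1, cast2, cast3 only 2 to 3 are there at a start; the rules pass over those that are not, and their reading is None.
Of cast4, cast5, cast6, cast7 only 2 to 4 are there at a start; the rules pass over those that are not, and their reading is None.
At some moment in a run one of cast1, cast2, cast3, cast4, cast5, cast6, cast7 may be knocked a few centimetres aside while the robot is not near it.
It also fails if it takes over 210 s, if anything falls off the work surface, if the arm or the gripper's body presses on something with over 40 N, if the wrist force passes 120 N, or if a joint passes its speed limit or range.

## Working session

There is one attempt and no reset: what is moved stays moved. The work goes in short steps, Python scripts to look and compute and a tool call to move; the robot and the scene stay as the last step left them, time stands still between calls to the robot, and variables do not carry over. Pictures are saved under pics/ and viewed, at most 14 in all, crops included, and the job is handed in when it is done.

Besides the shell and the picture viewer there is one more tool, called after "Emit:" as name(argument=value, ...) on one line, values as JSON. apply_moves: Moves the arm, as the interface text tells. Its arguments: {"type":"object","properties":{"increments":{"type":"array"},"gripper":{"type":"number"},"squeeze":{"type":"number"}},"required":["increments"]}

```bash
mkdir -p pics; ls
python3 - <<'E'
from plant import manip, imaging, order
import cv2,numpy as np
for n in("scene","top"):
    im=imaging.grab_frame(n); cv2.imwrite(f"pics/{n}0.png",im[:,:,::-1])
    p=imaging.camera_params(n); print(n,np.round(p["intrinsics"],1).tolist(),np.round(p["extrinsics"],3).tolist(),[k for k in p])
print(manip.sense(), manip.nose_length)
E
```

```text
pics
scene [[398.9, 0.0, 276.8], [0.0, 398.9, 212.9], [0.0, 0.0, 1.0]] [[-0.098, -0.565, 0.819, 1.368], [0.995, -0.037, 0.093, 0.152], [-0.023, 0.824, 0.566, 0.771], [0.0, 0.0, 0.0, 1.0]] ['intrinsics', 'extrinsics']
top [[493.8, 0.0, 278.4], [0.0, 493.8, 212.9], [0.0, 0.0, 1.0]] [[0.006, 0.996, -0.084, 0.364], [-1.0, 0.008, 0.019, 0.035], [0.02, 0.084, 0.996, 1.338], [0.0, 0.0, 0.0, 1.0]] ['intrinsics', 'extrinsics']
{'time_s': 0.1, 'joint_pos': array([-1.37278714e+00,  2.59285658e-01,  1.53593478e+00,  1.95603689e-05,
        1.34803927e+00, -2.02798161e-01]), 'dq': array([ 0.00155146, -0.0020283 , -0.00088519,  0.0033555 ,  0.00109299,
        0.00010284]), 'tau': array([ 1.48777144e-03, -4.38212442e+01, -2.84642458e+01,  7.19798729e-02,
        3.62436112e-02, -5.19820458e-05]), 'tcp_pos': array([ 0.21451564, -0.5058858 ,  0.20250812]), 'ee_rot': array([[ 9.20748047e-01,  3.90157583e-01, -3.09235886e-04],
       [ 3.90157544e-01, -9.20746657e-01,  1.63823776e-03],
       [ 3.54442975e-04, -1.62905493e-03, -9.99998610e-01]]), 'wrist_force': array([ 0.28738633, -0.07021807,  0.08223931]), 'ft_torque': array([-0.00468788, -0.03114735, -0.00874404]), 'gripper_force': 0.0, 'gripper_width': 1.0013805876428477} 0.019
```

View pics/scene0.png

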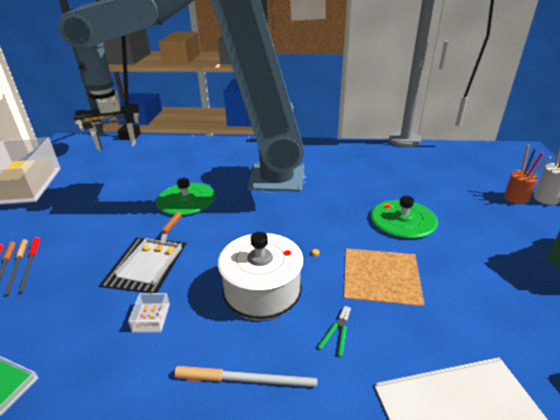

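View pics/top0.png

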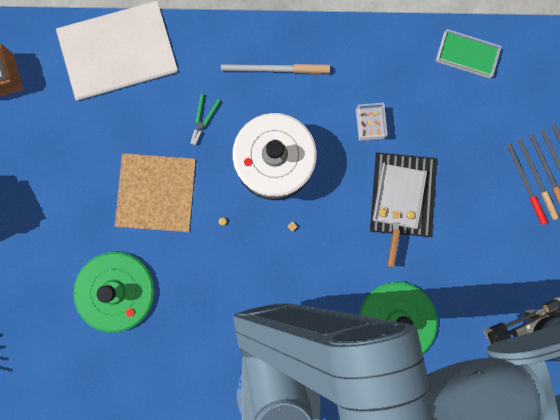

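The top view shows the white lid on the drum at (275,155), the tray on its mat at (402,195) with three castings around (396,213), and the pad at (156,192). The strays are a round one at (223,222) and a square one at (293,227). The two green lids at (114,292) and (400,320) are look-alikes; the white one on the drum is the right lid. I'll confirm with a crop.

```bash
cat > h.py <<'E'
from plant import manip, imaging, order
import cv2, numpy as np
def grab(n): return imaging.grab_frame(n)[:,:,::-1].copy()
def ray(n,u,v):
    p=imaging.camera_params(n);K=p["intrinsics"];E=p["extrinsics"]
    d=np.array([(u-K[0,2])/K[0,0],-(v-K[1,2])/K[1,1],-1]); return E[:3,3],E[:3,:3]@d
def onz(n,u,v,z):
    o,d=ray(n,u,v); return o+d*(z-o[2])/d[2]
def tri(a,b):
    o1,d1=ray("top",*a);o2,d2=ray("scene",*b)
    t=np.linalg.lstsq(np.c_[d1,-d2],o2-o1,rcond=None)[0]
    p,q=o1+t[0]*d1,o2+t[1]*d2
    return (p+q)/2,np.linalg.norm(p-q)
def proj(n,X):
    p=imaging.camera_params(n);E=p["extrinsics"];c=E[:3,:3].T@(np.array(X)-E[:3,3]);K=p["intrinsics"]
    return np.array([K[0,2]+K[0,0]*c[0]/-c[2],K[1,2]-K[1,1]*c[1]/-c[2]])
def blobs(im,lo,hi,amin=20,box=None):
    m=cv2.inRange(cv2.cvtColor(im,cv2.COLOR_BGR2HSV),np.array(lo),np.array(hi))
    if box: z=np.zeros_like(m);x0,y0,x1,y1=box;z[y0:y1,x0:x1]=m[y0:y1,x0:x1];m=z
    out=[]
    for c in cv2.findContours(m,cv2.RETR_EXTERNAL,cv2.CHAIN_APPROX_NONE)[0]:
        if cv2.contourArea(c)>=amin: 
            r=cv2.minAreaRect(c); M=cv2.moments(c); out.append((round(M['m10']/M['m00'],1),round(M['m01']/M['m00'],1),cv2.contourArea(c),[round(float(x),1) for x in r[1]],round(r[2],1)))
    return out
def st():
    s=manip.sense(); return {k:np.round(s[k],3).tolist() for k in("time_s","tcp_pos","ee_rot","wrist_force","gripper_width","gripper_force")}
E
python3 - <<'E'
from h import *
t=cv2.imread("pics/top0.png");s=cv2.imread("pics/scene0.png")
a=cv2.resize(t[145:275,200:450],(800,416),interpolation=2)
b=cv2.resize(s[200:300,90:330],None,fx=2,fy=2,interpolation=2)[:, :480]
out=np.zeros((600,800,3),np.uint8);out[:416]=a;out[416:600,:480]=b[:184]
cv2.imwrite("pics/c1.png",out)
print("top brass",blobs(t,(8,90,90),(30,255,255),20))
print("scene brass",blobs(s,(8,90,90),(30,255,255),10))
print("black top",blobs(t,(0,0,0),(180,255,45),100))
print("black sc",blobs(s,(0,0,0),(180,255,45),60))
print("white top",blobs(t,(0,0,170),(180,60,255),1000))
print("rim",onz("top",275,155,.11))
E
```

```text
top brass [(393.3, 247.4, 188.0, [6.2, 37.2], 9.5), (292.1, 226.3, 38.5, [6.4, 7.1], 45.0), (222.4, 221.0, 33.0, [6.4, 6.4], 45.0), (410.4, 214.9, 36.0, [6.0, 7.0], 90.0), (396.0, 214.2, 34.0, [6.0, 7.0], 90.0), (382.4, 211.6, 40.0, [5.7, 8.9], 18.4), (550.3, 206.9, 70.5, [27.7, 6.3], 65.2), (556.7, 192.8, 57.0, [17.0, 6.0], 90.0), (155.0, 192.4, 5157.0, [74.5, 72.5], 4.4), (312.2, 69.1, 204.0, [8.0, 35.0], 90.0), (4.0, 68.1, 132.5, [10.0, 40.0], 0.0)]
scene brass [(197.7, 373.6, 487.5, [13.0, 46.0], 90.0), (150.4, 315.3, 12.0, [5.7, 2.8], 45.0), (314.9, 252.3, 25.5, [5.0, 6.0], 90.0), (381.9, 277.0, 3536.0, [81.8, 49.5], 5.2), (170.2, 249.8, 40.0, [5.6, 9.8], 36.9), (158.7, 247.8, 33.5, [6.0, 7.0], 90.0), (146.1, 247.6, 27.0, [5.0, 6.0], 90.0), (9.0, 251.1, 74.5, [5.4, 18.1], 20.0), (21.5, 248.7, 82.0, [6.0, 18.7], 20.6), (171.6, 222.2, 103.0, [5.3, 24.8], 40.2), (521.4, 187.4, 500.5, [23.4, 32.9], 18.4), (15.7, 164.5, 85.5, [7.0, 18.0], 90.0), (110.6, 126.7, 94.5, [7.0, 17.0], 90.0), (92.9, 118.3, 37.0, [3.1, 27.4], 81.9), (191.5, 121.4, 1773.0, [113.1, 24.0], 1.2), (115.6, 67.7, 68.5, [6.0, 13.0], 90.0), (307.3, 29.1, 3099.5, [52.0, 79.0], 90.0), (188.1, 47.3, 3128.5, [70.0, 105.0], 90.0)]
black top [(499.9, 332.8, 261.5, [16.3, 28.8], 74.1), (545.0, 320.4, 117.0, [7.8, 30.2], 54.2)]
black sc [(258.8, 240.0, 174.5, [15.0, 14.0], 90.0), (406.2, 201.8, 93.0, [10.0, 12.0], 90.0), (182.8, 183.0, 70.5, [8.0, 10.0], 90.0), (123.2, 132.7, 88.0, [13.4, 9.3], 81.9), (115.0, 94.9, 614.5, [56.6, 90.0], 21.0), (483.1, 40.8, 67.5, [6.4, 98.8], 15.5)]
white top [(364.6, 393.1, 1065.0, [29.8, 46.1], 85.4), (358.4, 360.8, 1116.0, [30.1, 45.1], 84.6), (402.7, 195.1, 2079.0, [40.5, 57.3], 9.9), (273.9, 154.0, 5352.5, [82.0, 83.0], 90.0), (429.9, 5.9, 3171.0, [14.0, 279.0], 90.0), (120.3, 41.2, 9391.0, [100.0, 277.0], 90.0)]
rim [0.61452075 0.02050592 0.11      ]
```

View pics/c1.png

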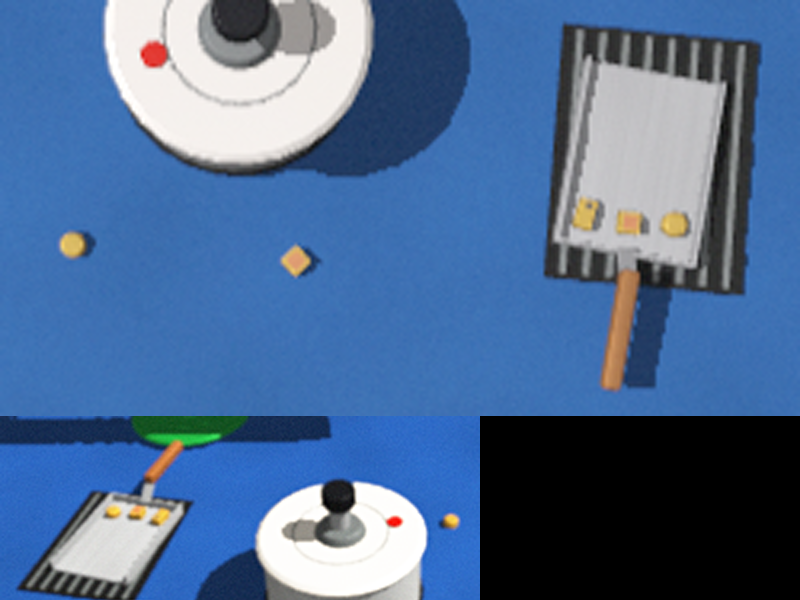

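The crop confirms it: a round stray at top (222,221), a square one standing as a diamond at (292,226), and an oblong, a square and a round casting in the tray. Next I triangulate.

Run:
```python
from h import *
t=cv2.imread("pics/top0.png");s=cv2.imread("pics/scene0.png")
R=lambda x:np.round(x,4)
P=lambda n,a,b:print(n,R(tri(a,b)[0]),R(tri(a,b)[1]))
P("round stray",(222.4,221.0),(314.9,252.3))
print(" ..onz6mm",R(onz("top",222.4,221,.008)))
sq=onz("top",292.1,226.3,.008);print("square",R(sq),"in scene",proj("scene",sq))
P("handle",(393.3,247.4),(171.6,222.2))
P("c3",(382.4,211.6),(170.2,249.8));P("c2",(396.0,214.2),(158.7,247.8));P("c1",(410.4,214.9),(146.1,247.6))
P("pad",(155.0,192.4),(381.9,277.0))
# knob: dark discs
print(blobs(t,(0,0,0),(180,255,75),60,(250,120,310,190)),blobs(t,(0,0,0),(180,120,60),60,(250,120,310,190)))
# lid circle
m=cv2.inRange(t[100:220,210:340],(150,150,150),(255,255,255))
c=max(cv2.findContours(m,0,1)[0],key=cv2.contourArea);(cx,cy),r=cv2.minEnclosingCircle(c);cx+=210;cy+=100
print("lid circ",cx,cy,r,R(onz("top",cx,cy,.118)))
# drum dark base/lid in scene: ellipse
# tray quad top: bright pan
g=cv2.inRange(cv2.cvtColor(t,cv2.COLOR_BGR2HSV),(0,0,130),(180,60,255));g[:150]=0;g[240:]=0;g[:,:368]=0;g[:,440:]=0
c=max(cv2.findContours(g,0,1)[0],key=cv2.contourArea);b=cv2.boxPoints(cv2.minAreaRect(c));print("tray box",b.round(1).tolist())
for u in b: print(R(onz("top",*u,.012)))
print("handle rect");
hm=cv2.inRange(cv2.cvtColor(t,cv2.COLOR_BGR2HSV),(5,90,80),(20,255,255));hm[:224]=0;hm[275:]=0;hm[:,:380]=0;hm[:,410:]=0
c=max(cv2.findContours(hm,0,1)[0],key=cv2.contourArea);b=cv2.boxPoints(cv2.minAreaRect(c))
for u in b: print(u.round(1),R(onz("top",*u,.052)))
```

```text
round stray [0.4541 0.1594 0.0026] 0.0018
 ..onz6mm [0.4537 0.1598 0.008 ]
square [ 0.4408 -0.0281  0.008 ] in scene [253.20286409 245.21768868]
handle [ 0.3853 -0.2941  0.0412] 0.0016
c3 [ 0.4823 -0.2731  0.0101] 0.0006
c2 [ 0.4757 -0.3106  0.0102] 0.0016
c1 [ 0.4744 -0.3508  0.0075] 0.0021
pad [ 0.532   0.3464 -0.0101] 0.0007
[(275.2, 148.9, 241.5, [22.6, 17.9], 24.4)] [(275.0, 148.8, 220.0, [17.0, 17.0], 90.0)]
lid circ 273.93140029907227 154.21716690063477 41.92762756347656 [0.6149 0.0233 0.118 ]
tray box [[371.29998779296875, 228.60000610351562], [380.5, 153.6999969482422], [427.79998779296875, 159.5], [418.6000061035156, 234.39999389648438]]
[ 0.4359 -0.2419  0.012 ]
[ 0.6411 -0.2692  0.012 ]
[ 0.6263 -0.3989  0.012 ]
[ 0.4211 -0.3698  0.012 ]
handle rect
[387.3 265.4] [ 0.3382 -0.2742  0.052 ]
[393.4 228.7] [ 0.4337 -0.2915  0.052 ]
[399.5 229.8] [ 0.4312 -0.3077  0.052 ]
[393.4 266.4] [ 0.3356 -0.2903  0.052 ]
```

Emit:
apply_moves(increments=[[[8,17,0,0,0,0.14],[16,34,0,0,0,0.28],[22.6,47.8,0,0,0,0.384],[22.6,47.8,0,0,0,0.384],[22.6,47.8,0,0,0,0.384]]], gripper=4.5, squeeze=15)

```text
time_s: 0.6
tcp_pos: [0.3216, -0.2783, 0.203]
ee_rot: [[0.708, 0.706, -0.0], [0.706, -0.708, 0.0], [0.0, -0.0, -1.0]]
wrist_force: [1.1, -0.5, -0.2]
gripper_width: 0.617
gripper_force: 0.0
```

Emit:
apply_moves(increments=[[[11.9,25.0,0,0,0,0],[11.9,25.0,0,0,0,0],[11.9,25.0,0,0,0,0],[11.9,25.0,0,0,0,0],[11.9,25.0,0,0,0,0]]])

```text
time_s: 1.1
tcp_pos: [0.4291, -0.0526, 0.2032]
ee_rot: [[0.708, 0.707, 0.0], [0.707, -0.708, -0.0], [-0.0, 0.0, -1.0]]
wrist_force: [1.1, -1.5, -0.7]
gripper_width: 0.484
gripper_force: 0.0
```

Run:
```python
from h import *
print(st())
t=grab("top");s=grab("scene");cv2.imwrite("pics/top1.png",t);cv2.imwrite("pics/scene1.png",s)
print("top brass",blobs(t,(8,90,90),(30,255,255),15,(60,0,520,419)))
print("scene brass",blobs(s,(8,90,90),(30,255,255),10,(60,140,520,419)))
print(np.round(tri((275.2,148.9),(258.8,240)),3) if 0 else tri((275.2,148.9),(258.8,240)))
```

```text
{'time_s': 1.1, 'tcp_pos': [0.429, -0.053, 0.203], 'ee_rot': [[0.708, 0.707, 0.0], [0.707, -0.708, -0.0], [-0.0, 0.0, -1.0]], 'wrist_force': [1.134, -1.533, -0.736], 'gripper_width': 0.484, 'gripper_force': 0.0}
top brass [(393.3, 248.7, 179.0, [6.5, 36.7], 10.3), (222.5, 221.0, 34.0, [6.4, 6.4], 45.0), (410.4, 214.6, 38.5, [7.0, 7.0], 90.0), (396.0, 214.0, 35.5, [6.0, 6.0], 90.0), (382.4, 211.6, 40.0, [5.7, 8.9], 18.4), (155.0, 192.4, 5158.0, [74.5, 72.5], 4.4), (312.1, 69.0, 211.5, [8.0, 35.0], 90.0)]
scene brass [(197.7, 373.6, 486.0, [13.0, 46.0], 90.0), (150.4, 315.3, 12.0, [5.7, 2.8], 45.0), (314.9, 252.3, 25.5, [5.0, 6.0], 90.0), (381.9, 277.0, 3539.0, [81.8, 49.5], 5.2), (169.9, 249.6, 45.5, [6.4, 9.9], 45.0), (158.4, 248.1, 36.0, [6.0, 7.0], 90.0), (146.3, 247.6, 31.5, [6.0, 7.0], 90.0), (175.0, 218.2, 59.5, [5.5, 14.7], 39.8), (515.4, 188.6, 170.0, [30.0, 13.0], 90.0), (239.4, 150.6, 64.5, [4.2, 28.8], 70.6)]
(array([0.61708876, 0.02086893, 0.17019237]), np.float64(7.157787894920069e-05))
```

Emit:
apply_moves(increments=[[[1.2,2.4,-4,0,0,0],[1.2,2.4,-9,0,0,0],[1.2,2.4,-14,0,0,0],[1.2,2.4,-17,0,0,0],[1.2,2.4,-18.1,0,0,0]]])

```text
time_s: 1.7
tcp_pos: [0.4379, -0.0304, 0.0193]
ee_rot: [[0.708, 0.706, -0.006], [0.706, -0.708, 0.002], [-0.003, -0.006, -1.0]]
wrist_force: [-0.3, -0.1, -0.6]
gripper_width: 0.484
gripper_force: 0.0
```

Emit:
apply_moves(increments=[[[0,0,0,0,0,0],[0,0,0,0,0,0],[0,0,0,0,0,0],[0,0,0,0,0,0],[0,0,0,0,0,0]]], gripper=1.0)

```text
time_s: 2.2
tcp_pos: [0.4416, -0.0309, 0.0233]
ee_rot: [[0.708, 0.707, 0.002], [0.707, -0.708, -0.001], [0.001, 0.002, -1.0]]
wrist_force: [-0.7, -0.4, 0.5]
gripper_width: 0.123
gripper_force: 0.0
```

Run:
```python
from h import *
print(st())
t=grab("top");s=grab("scene")
a=cv2.resize(t[180:280,210:360],(750,500),interpolation=2)
cv2.imwrite("pics/c2.png",a)
print("scene brass",blobs(s,(8,90,90),(30,255,255),5,(190,200,350,300)))
print("top",blobs(t,(5,60,60),(32,255,255),5,(210,180,360,280)))
```

```text
{'time_s': 2.2, 'tcp_pos': [0.442, -0.031, 0.023], 'ee_rot': [[0.708, 0.707, 0.002], [0.707, -0.708, -0.001], [0.001, 0.002, -1.0]], 'wrist_force': [-0.664, -0.395, 0.461], 'gripper_width': 0.123, 'gripper_force': 0.0}
scene brass [(314.9, 252.3, 25.5, [5.0, 6.0], 90.0), (347.0, 275.1, 190.0, [48.0, 5.0], 90.0), (235.2, 208.9, 7.0, [2.2, 5.8], 53.1), (253.1, 209.9, 52.0, [3.6, 25.5], 65.6)]
top [(222.5, 221.0, 35.5, [6.0, 7.0], 90.0)]
```

View pics/c2.png

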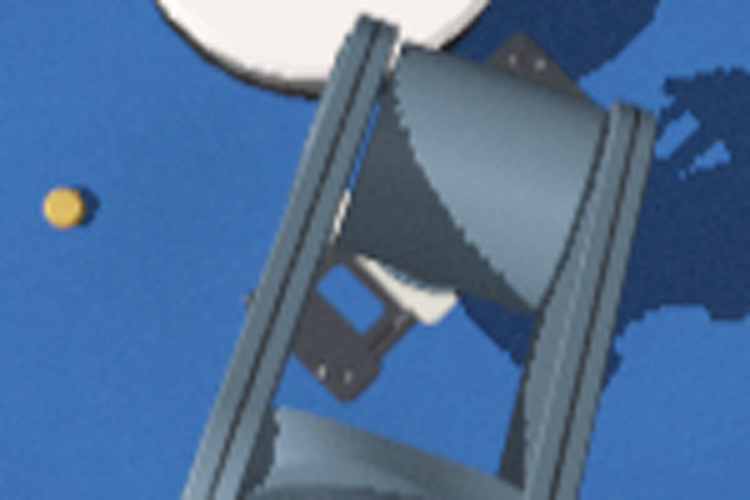

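The arm hides the square. The fingers closed to 11 mm, which is less than 19 mm, so I missed it. I'll lift, open and look again.

Emit:
apply_moves(increments=[[[0,0,4,0,0,0],[0,0,9,0,0,0],[-2,-5,12,0,0,0],[-4,-10,12,0,0,0],[-4,-12,12,0,0,0]]], gripper=4.5)

```text
time_s: 2.8
tcp_pos: [0.4003, -0.1525, 0.144]
ee_rot: [[0.707, 0.707, 0.002], [0.707, -0.707, -0.003], [-0.0, 0.004, -1.0]]
wrist_force: [0.1, -0.1, -1.0]
gripper_width: 0.468
gripper_force: 0.0
```

Run:
```python
from h import *
print(st())
t=grab("top");s=grab("scene");cv2.imwrite("pics/t2.png",t)
print("scene brass",blobs(s,(8,90,90),(30,255,255),5,(100,200,350,300)))
print("top",blobs(t,(8,90,90),(30,255,255),15,(200,180,450,280)))
```

```text
{'time_s': 2.8, 'tcp_pos': [0.4, -0.152, 0.144], 'ee_rot': [[0.707, 0.707, 0.002], [0.707, -0.707, -0.003], [-0.0, 0.004, -1.0]], 'wrist_force': [0.11, -0.066, -0.989], 'gripper_width': 0.468, 'gripper_force': 0.0}
scene brass [(314.9, 252.3, 25.5, [5.0, 6.0], 90.0), (347.0, 275.2, 190.0, [48.0, 5.0], 90.0), (170.3, 249.8, 42.0, [5.7, 9.9], 45.0), (158.7, 247.8, 33.5, [6.0, 7.0], 90.0), (146.0, 247.2, 31.5, [6.0, 6.0], 90.0), (176.2, 216.1, 8.5, [2.1, 12.7], 45.0)]
top [(292.1, 226.3, 38.5, [6.4, 7.1], 45.0), (222.5, 221.0, 34.0, [6.4, 6.4], 45.0), (410.4, 214.9, 36.0, [6.0, 7.0], 90.0)]
```

Run:
```python
from h import *
t=cv2.imread("pics/t2.png");s=grab("scene")
p=manip.sense();X=p["tcp_pos"];R=p["ee_rot"]
a=[]
for n,im,box in(("top",t,(250,180,410,300)),("scene",s,(130,110,290,230))):
    x0,y0,x1,y1=box;c=cv2.resize(im[y0:y1,x0:x1],None,fx=2.5,fy=2.5,interpolation=2)
    for P,col in((X,(0,0,255)),(X+R[:,2]*.019,(0,255,255)),(X+R[:,2]*.019+R[:,1]*.0218,(255,0,255)),(X+R[:,2]*.019-R[:,1]*.0218,(255,0,255))):
        u=(proj(n,P)-[x0,y0])*2.5;cv2.circle(c,tuple(int(i) for i in u),3,col,-1);print(n,proj(n,P))
    a.append(c)
cv2.imwrite("pics/c3.png",np.hstack(a));print(a[0].shape)
```

```text
top [345.82196676 240.00358065]
top [344.62325951 240.22407676]
top [350.85112493 234.03576617]
top [338.37928871 246.42839043]
scene [211.00637323 199.24375457]
scene [211.74232714 204.62932398]
scene [205.39383644 207.29342804]
scene [217.97284473 202.0147266 ]
(300, 400, 3)
```

View pics/c3.png

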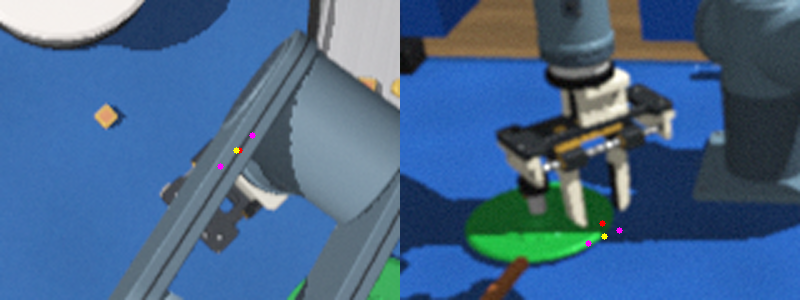

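Run:
```python
from h import *
p=manip.sense();X=p["tcp_pos"];R=p["ee_rot"]
print("base",proj("scene",[0,0,0]),proj("top",[0,0,0]))
print(X, X-R[:,1]*.09-R[:,2]*.075)
for q in((-.065),(-.09)):
  for e in(-.09,0,.09):
    Y=X+R[:,1]*e+R[:,2]*q;print(q,e,"scene",proj("scene",Y).round(),"crop",((proj("scene",Y)-[130,110])*2.5+[400,0]).round(),"topcrop",((proj("top",Y)-[250,180])*2.5).round())
print(tri((328.8,266),(232,152)))
for n in("top","scene"):
  # knob/lid check: drum centre vs text heights, ground points
  pass
print("pad z by 2 views earlier -10mm; castings:",tri((222.5,221.0),(314.9,252.3)))
```

```text
base [276.74679125 176.44777969] [280.70315277 393.23385172]
[ 0.4006597  -0.15221143  0.14268174] [ 0.33723668 -0.08824528  0.21758736]
-0.065 -0.09 scene [235. 170.] crop [661. 150.] topcrop [181. 217.]
-0.065 0 scene [208. 180.] crop [596. 175.] topcrop [251. 148.]
-0.065 0.09 scene [180. 191.] crop [525. 202.] topcrop [319.  80.]
-0.09 -0.09 scene [234. 163.] crop [660. 131.] topcrop [184. 218.]
-0.09 0 scene [207. 172.] crop [593. 156.] topcrop [255. 147.]
-0.09 0.09 scene [179. 183.] crop [521. 182.] topcrop [325.  77.]
(array([ 0.34006086, -0.09272884,  0.26808185]), np.float64(0.005369890897555153))
pad z by 2 views earlier -10mm; castings: (array([0.4541239 , 0.15928226, 0.00259495]), np.float64(0.0015085763244209861))
```

Run:
```python
from h import *
X=np.array([.2145,-.5059,.2025]);y=np.array([.39,-.9207,0])
for dz in(-.019,.011):
  for e in(-.0465,.0465): print(dz,e,proj("scene",X+e*y+[0,0,dz]).round(1))
s=cv2.imread("pics/scene0.png");c=cv2.resize(s[80:170,60:160],None,fx=6,fy=6,interpolation=2)
cv2.imwrite("pics/c4.png",c)
```

```text
-0.019 -0.0465 [133.7 153.6]
-0.019 0.0465 [104.7 157.8]
0.011 -0.0465 [131.7 145.4]
0.011 0.0465 [102.3 149.6]
```

View pics/c4.png

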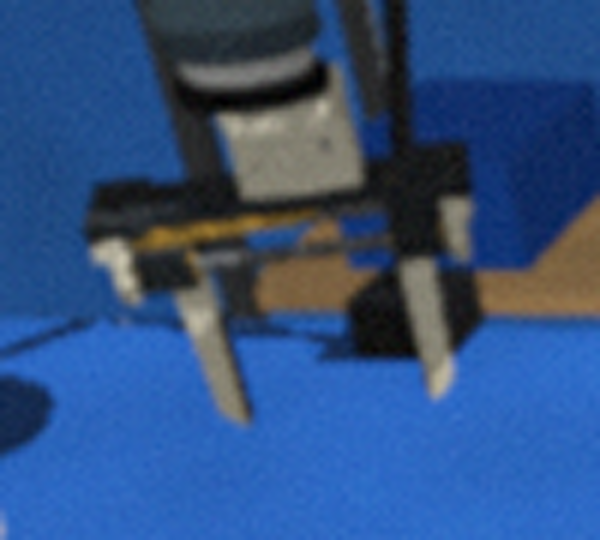

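The fingertips appear about 30 mm above where the reported TCP puts them, in both the start image and this one (x and y agree). That explains why the fingers closed over the casting. I'll go down again carefully and use touch to check the height.

Emit:
apply_moves(increments=[[[2,6,0,0,0,0],[4,12.2,-2,0,0,0],[4,12.2,-7,0,0,0],[4,12.2,-11,0,0,0],[4,12.2,-13.2,0,0,0]]])

```text
time_s: 3.45
tcp_pos: [0.4383, -0.025, 0.0072]
ee_rot: [[0.705, 0.709, -0.005], [0.709, -0.705, 0.002], [-0.002, -0.005, -1.0]]
wrist_force: [-0.8, -0.0, -0.3]
gripper_width: 0.482
gripper_force: 0.0
```

Emit:
apply_moves(increments=[[[0,0,0,0,0,0],[0,0,-0.4,0,0,0],[0,0,-0.8,0,0,0],[0,0,-1.2,0,0,0],[0,0,-1.2,0,0,0]]])

```text
time_s: 3.95
tcp_pos: [0.4413, -0.0289, -0.0012]
ee_rot: [[0.708, 0.706, 0.001], [0.706, -0.708, -0.0], [0.001, 0.001, -1.0]]
wrist_force: [-0.9, -0.0, -0.4]
gripper_width: 0.483
gripper_force: 0.0
```

Emit:
apply_moves(increments=[[[0,0,-0.2,0,0,0],[0,0,-0.4,0,0,0],[0,0,-0.5,0,0,0],[0,0,-0.5,0,0,0]]])

```text
time_s: 4.35
tcp_pos: [0.4407, -0.0286, -0.0068]
ee_rot: [[0.708, 0.707, -0.0], [0.707, -0.708, 0.0], [-0.0, -0.0, -1.0]]
wrist_force: [0.1, -0.5, -0.1]
gripper_width: 0.485
gripper_force: 0.0
```

Emit:
apply_moves(increments=[[[0,0,-0.1,0,0,0],[0,0,-0.2,0,0,0],[0,0,-0.2,0,0,0]]])

```text
time_s: 4.65
tcp_pos: [0.4407, -0.0286, -0.0089]
ee_rot: [[0.707, 0.707, -0.0], [0.707, -0.707, 0.0], [-0.0, -0.0, -1.0]]
wrist_force: [-0.5, -0.6, 0.1]
gripper_width: 0.486
gripper_force: 0.0
```

Still no contact. I'll close here.

Emit:
apply_moves(increments=[[[0,0,0,0,0,0],[0,0,0,0,0,0],[0,0,0,0,0,0],[0,0,0,0,0,0],[0,0,0,0,0,0]]], gripper=1.0)

```text
time_s: 5.15
tcp_pos: [0.4409, -0.0286, -0.0087]
ee_rot: [[0.708, 0.707, 0.0], [0.707, -0.708, -0.0], [0.0, 0.0, -1.0]]
wrist_force: [0.4, -1.2, -0.7]
gripper_width: 0.198
gripper_force: 15.0
```

Emit:
apply_moves(increments=[[[0,0,3,0,0,0],[1,-2,7,0,0,0],[3,-7,8,0,0,0],[4.9,-12,8,0,0,0],[6.8,-16.6,8,0,0,0]]])

```text
time_s: 5.65
tcp_pos: [0.5067, -0.189, 0.0723]
ee_rot: [[0.707, 0.707, 0.002], [0.707, -0.707, -0.001], [0.001, 0.002, -1.0]]
wrist_force: [1.0, -0.8, -0.7]
gripper_width: 0.206
gripper_force: 15.0
```

Emit:
apply_moves(increments=[[[1.7,-4.6,0,0,0,0],[3.5,-9,0,0,0,0],[4.9,-12.8,-1,0,0,0],[4.9,-12.8,-5,0,0,0],[4.9,-12.8,-7.2,0,0,0]]])

```text
time_s: 6.15
tcp_pos: [0.5538, -0.3162, -0.0035]
ee_rot: [[0.709, 0.705, -0.002], [0.705, -0.709, 0.001], [-0.0, -0.002, -1.0]]
wrist_force: [-0.1, 0.3, 14.6]
gripper_width: 0.198
gripper_force: 15.0
```

Emit:
apply_moves(increments=[[[0,0,0,0,0,0],[0,0,0,0,0,0],[0,0,0,0,0,0],[0,0,0,0,0,0]]], gripper=3.8)

```text
time_s: 6.55
tcp_pos: [0.5558, -0.3157, 0.0011]
ee_rot: [[0.707, 0.707, 0.002], [0.707, -0.707, -0.002], [0.0, 0.003, -1.0]]
wrist_force: [0.6, -0.1, 0.9]
gripper_width: 0.407
gripper_force: 0.0
```

Emit:
apply_moves(increments=[[[0,0,4,0,0,0],[-2,1,8,0,0,0],[-5,5,10,0,0,0],[-8,9,11,0,0,0],[-10,13.5,11,0,0,0]]])

```text
time_s: 7.05
tcp_pos: [0.4563, -0.1838, 0.1121]
ee_rot: [[0.708, 0.706, 0.005], [0.706, -0.708, -0.003], [0.001, 0.006, -1.0]]
wrist_force: [0.4, 1.0, 0.2]
gripper_width: 0.408
gripper_force: 0.0
```

Emit:
apply_moves(increments=[[[0,4.9,0,0,0,0],[0,9.8,0,0,0,0],[0,14.7,0,0,0,0],[0,19.6,0,0,0,0],[0,24.5,0,0,0,0]]], gripper=4.5)

```text
time_s: 7.55
tcp_pos: [0.4567, 0.0632, 0.1108]
ee_rot: [[0.708, 0.707, 0.003], [0.707, -0.708, -0.0], [0.002, 0.003, -1.0]]
wrist_force: [1.0, 0.0, 0.2]
gripper_width: 0.484
gripper_force: 0.0
```

Run:
```python
from h import *
print(st())
t=grab("top");s=grab("scene");cv2.imwrite("pics/t3.png",t)
print("scene brass",blobs(s,(8,90,90),(30,255,255),5,(100,200,350,300)))
print("top",blobs(t,(8,90,90),(30,255,255),15,(200,150,450,280)))
print([onz("top",b[0],b[1],.014).round(4).tolist() for b in blobs(t,(8,90,90),(30,255,255),15,(200,150,450,230))])
```

```text
{'time_s': 7.55, 'tcp_pos': [0.457, 0.063, 0.111], 'ee_rot': [[0.708, 0.707, 0.003], [0.707, -0.708, -0.0], [0.002, 0.003, -1.0]], 'wrist_force': [1.045, 0.002, 0.228], 'gripper_width': 0.484, 'gripper_force': 0.0}
scene brass [(148.3, 265.4, 34.0, [6.3, 7.2], 63.4), (314.9, 252.3, 25.5, [5.0, 6.0], 90.0), (347.0, 275.0, 189.0, [48.0, 5.0], 90.0), (169.8, 250.2, 41.5, [5.7, 9.2], 45.0), (158.4, 248.1, 36.0, [6.0, 7.0], 90.0), (146.1, 247.7, 31.0, [6.4, 6.4], 45.0), (164.3, 231.3, 6.5, [4.5, 2.7], 26.6), (174.8, 217.9, 6.5, [2.0, 9.8], 38.7)]
top [(393.7, 247.6, 156.5, [5.4, 36.0], 9.5), (410.4, 214.9, 36.5, [6.0, 7.0], 90.0), (396.0, 214.0, 35.5, [6.0, 6.0], 90.0), (382.4, 211.4, 39.5, [5.4, 8.9], 18.4), (397.2, 186.3, 41.5, [6.4, 7.1], 45.0)]
[[0.4735, -0.3479, 0.014], [0.4757, -0.3088, 0.014], [0.4825, -0.272, 0.014], [0.5512, -0.3132, 0.014]]
```

Emit:
apply_moves(increments=[[[-0.2,4.8,0,0,0,0],[-0.3,9.6,-2,0,0,0],[-0.3,9.6,-7,0,0,0],[-0.3,9.6,-10,0,0,0],[-0.3,9.6,-11.3,0,0,0]]])

```text
time_s: 8.15
tcp_pos: [0.4518, 0.1571, -0.0057]
ee_rot: [[0.706, 0.708, -0.003], [0.708, -0.706, -0.001], [-0.002, -0.002, -1.0]]
wrist_force: [-0.9, -0.3, 0.8]
gripper_width: 0.488
gripper_force: 0.0
```

Emit:
apply_moves(increments=[[[0,0,-0.3,0,0,0],[0,0,-0.5,0,0,0],[0,0,-0.6,0,0,0]]])

```text
time_s: 8.45
tcp_pos: [0.4547, 0.157, -0.0087]
ee_rot: [[0.708, 0.706, 0.002], [0.706, -0.708, 0.0], [0.002, 0.002, -1.0]]
wrist_force: [0.1, 0.4, -0.1]
gripper_width: 0.482
gripper_force: 0.0
```

Emit:
apply_moves(increments=[[[0,0,0,0,0,0],[0,0,0,0,0,0],[0,0,0,0,0,0],[0,0,0,0,0,0],[0,0,0,0,0,0]]], gripper=1.0)

```text
time_s: 8.95
tcp_pos: [0.4538, 0.1573, -0.0094]
ee_rot: [[0.707, 0.707, 0.001], [0.707, -0.707, -0.0], [0.001, 0.001, -1.0]]
wrist_force: [-1.2, -0.3, 4.0]
gripper_width: 0.22
gripper_force: 15.0
```

Emit:
apply_moves(increments=[[[0,0,3,0,0,0],[0,-1,7,0,0,0],[-1,-4,11,0,0,0],[-1,-9,12,0,0,0],[-1,-14,12,0,0,0]]])

```text
time_s: 9.45
tcp_pos: [0.4448, 0.0179, 0.1126]
ee_rot: [[0.706, 0.709, 0.005], [0.709, -0.706, -0.001], [0.003, 0.005, -1.0]]
wrist_force: [0.7, -0.3, 0.6]
gripper_width: 0.219
gripper_force: 15.0
```

Emit:
apply_moves(increments=[[[0,-4.9,0,0,0,0],[0,-9.8,0,0,0,0],[2,-14.3,0,0,0,0],[4,-18.8,0,0,0,0],[6,-23.3,0,0,0,0]]])

```text
time_s: 9.95
tcp_pos: [0.5036, -0.216, 0.1101]
ee_rot: [[0.708, 0.706, 0.0], [0.706, -0.708, 0.0], [0.0, -0.0, -1.0]]
wrist_force: [0.7, 0.6, -0.1]
gripper_width: 0.219
gripper_force: 15.0
```

Emit:
apply_moves(increments=[[[0.8,-4.5,0,0,0,0],[1.6,-9,-1,0,0,0],[1.6,-11.9,-4,0,0,0],[1.6,-11.9,-8,0,0,0],[1.6,-11.9,-9.5,0,0,0]]])

```text
time_s: 10.45
tcp_pos: [0.5169, -0.3324, 0.0107]
ee_rot: [[0.709, 0.705, -0.005], [0.705, -0.709, 0.004], [-0.0, -0.007, -1.0]]
wrist_force: [-1.1, 1.2, -0.4]
gripper_width: 0.222
gripper_force: 15.0
```

Emit:
apply_moves(increments=[[[0,0,-0.6,0,0,0],[0,0,-1.1,0,0,0],[0,0,-1.5,0,0,0],[0,0,-1.6,0,0,0],[0,0,-1.6,0,0,0]]])

```text
time_s: 10.95
tcp_pos: [0.52, -0.3332, 0.0]
ee_rot: [[0.707, 0.707, 0.001], [0.707, -0.707, -0.001], [0.0, 0.002, -1.0]]
wrist_force: [1.2, 0.5, 0.3]
gripper_width: 0.22
gripper_force: 15.0
```

Emit:
apply_moves(increments=[[[0,0,0,0,0,0],[0,0,0,0,0,0],[0,0,0,0,0,0],[0,0,3,0,0,0],[0,0,7,0,0,0]]], gripper=3.0)

```text
time_s: 11.45
tcp_pos: [0.5179, -0.3317, 0.0677]
ee_rot: [[0.708, 0.707, -0.004], [0.707, -0.708, 0.004], [-0.0, -0.006, -1.0]]
wrist_force: [0.9, -0.6, 0.9]
gripper_width: 0.32
gripper_force: 0.0
```

Emit:
apply_moves(increments=[[[0,2,4,0,0,0],[1,5,8,0,0,0],[2.5,9,11,0,0,0],[4,13.5,13.5,0,0,0],[5,18,13.5,0,0,0]]], gripper=7.5)

```text
time_s: 11.95
tcp_pos: [0.5713, -0.1552, 0.2082]
ee_rot: [[0.709, 0.706, 0.007], [0.706, -0.709, -0.003], [0.002, 0.007, -1.0]]
wrist_force: [1.7, -0.2, -0.4]
gripper_width: 0.707
gripper_force: 0.0
```

Run:
```python
from h import *
print(st())
t=grab("top");s=grab("scene");cv2.imwrite("pics/t4.png",t);cv2.imwrite("pics/s4.png",s)
bb=blobs(t,(8,90,90),(30,255,255),15,(60,100,450,230))
for b in bb: print(b, onz("top",b[0],b[1],.014).round(4).tolist())
print("scene",blobs(s,(8,90,90),(30,255,255),8,(60,180,350,300)))
```

```text
{'time_s': 11.95, 'tcp_pos': [0.571, -0.155, 0.208], 'ee_rot': [[0.709, 0.706, 0.007], [0.706, -0.709, -0.003], [0.002, 0.007, -1.0]], 'wrist_force': [1.716, -0.15, -0.374], 'gripper_width': 0.707, 'gripper_force': 0.0}
(410.4, 214.9, 36.0, [6.0, 7.0], 90.0) [0.4735, -0.3479, 0.014]
(154.9, 192.3, 5145.5, [74.4, 72.7], 4.6) [0.5293, 0.3414, 0.014]
scene [(147.2, 262.0, 72.0, [13.5, 7.7], 74.1), (347.0, 275.2, 190.0, [48.0, 5.0], 90.0), (170.1, 249.8, 41.5, [5.7, 9.9], 45.0), (158.7, 247.7, 32.5, [6.0, 7.0], 90.0), (146.1, 247.6, 27.0, [5.0, 6.0], 90.0), (170.5, 223.5, 89.0, [5.3, 21.0], 37.9), (169.7, 181.4, 21.0, [3.8, 11.4], 71.6)]
```

Emit:
apply_moves(increments=[[[1.2,4.6,0,0,0,0],[2.4,9.2,0,0,0,0],[3.6,13.8,0,0,0,0],[4.6,17.6,0,0,0,0],[4.6,17.6,-1,0,0,0]]])

```text
time_s: 12.55
tcp_pos: [0.6163, 0.025, 0.1948]
ee_rot: [[0.704, 0.71, 0.003], [0.71, -0.704, 0.001], [0.003, 0.001, -1.0]]
wrist_force: [-0.6, 0.3, -0.1]
gripper_width: 0.808
gripper_force: 0.0
```

Emit:
apply_moves(increments=[[[0,0,-2,0,0,0],[0,0,-4,0,0,0],[0,0,-5,0,0,0],[0,0,-5,0,0,0]]], squeeze=30)

```text
time_s: 12.95
tcp_pos: [0.6135, 0.0199, 0.1419]
ee_rot: [[0.708, 0.706, -0.004], [0.706, -0.708, 0.0], [-0.003, -0.003, -1.0]]
wrist_force: [-0.5, 1.1, -0.1]
gripper_width: 0.807
gripper_force: 0.0
```

Emit:
apply_moves(increments=[[[0,0,0,0,0,0],[0,0,0,0,0,0],[0,0,0,0,0,0],[0,0,0,0,0,0],[0,0,0,0,0,0]]], gripper=3.5)

```text
time_s: 13.45
tcp_pos: [0.6155, 0.0206, 0.1448]
ee_rot: [[0.707, 0.707, 0.002], [0.707, -0.707, -0.001], [0.001, 0.002, -1.0]]
wrist_force: [1.1, -1.4, 1.0]
gripper_width: 0.462
gripper_force: 30.0
```

Emit:
apply_moves(increments=[[[0,0,1,0,0,0],[0,0,2.5,0,0,0],[0,0,4.5,0,0,0],[0,0,6,0,0,0],[0,0,6,0,0,0]]], squeeze=40)

```text
time_s: 13.95
tcp_pos: [0.6161, 0.021, 0.2066]
ee_rot: [[0.707, 0.707, 0.004], [0.707, -0.707, -0.0], [0.003, 0.003, -1.0]]
wrist_force: [0.9, -0.5, -3.1]
gripper_width: 0.46
gripper_force: 40.0
```

Run:
```python
from h import *
print(st())
t=grab("top");s=grab("scene")
cv2.imwrite("pics/c5.png",np.hstack([cv2.resize(t[60:260,180:440],(400,308)),cv2.resize(s[140:340,110:370],(400,308))]))
```

```text
{'time_s': 13.95, 'tcp_pos': [0.616, 0.021, 0.207], 'ee_rot': [[0.707, 0.707, 0.004], [0.707, -0.707, -0.0], [0.003, 0.003, -1.0]], 'wrist_force': [0.905, -0.495, -3.146], 'gripper_width': 0.46, 'gripper_force': 39.999}
```

View pics/c5.png

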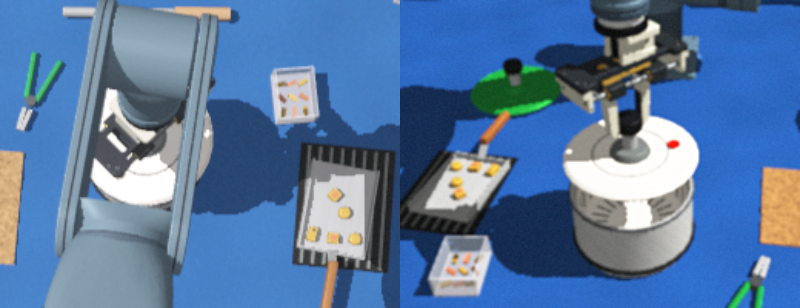

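The crop shows the lid hanging level by its knob above the open drum, with five castings in the tray. Next I carry the lid to the pad.

Emit:
apply_moves(increments=[[[-1,3.5,0,0,0,0],[-2.2,8,0,0,0,0],[-3.4,12.5,0,0,0,0],[-4.6,17,0,0,0,0],[-5.8,21.5,0,0,0,0]]])

```text
time_s: 14.55
tcp_pos: [0.5553, 0.2373, 0.2024]
ee_rot: [[0.708, 0.706, -0.003], [0.706, -0.708, -0.001], [-0.002, -0.002, -1.0]]
wrist_force: [0.0, -0.6, -2.8]
gripper_width: 0.461
gripper_force: 40.0
```

Emit:
apply_moves(increments=[[[-1.2,4.5,0,0,0,0],[-2.2,8,0,0,0,0],[-2.8,10.6,-3,0,0,0],[-2.8,10.8,-7,0,0,0],[-2.8,10.8,-11,0,0,0]]])

```text
time_s: 15.05
tcp_pos: [0.5275, 0.3452, 0.0918]
ee_rot: [[0.706, 0.709, -0.001], [0.709, -0.706, -0.0], [-0.001, -0.0, -1.0]]
wrist_force: [1.0, -1.2, -3.0]
gripper_width: 0.461
gripper_force: 40.0
```

Emit:
apply_moves(increments=[[[0,0,-2,0,0,0],[0,0,-3.2,0,0,0],[0,0,-3.9,0,0,0],[0,0,-4.3,0,0,0],[0,0,-4.3,0,0,0]]])

```text
time_s: 15.55
tcp_pos: [0.5294, 0.3439, 0.0515]
ee_rot: [[0.708, 0.706, 0.001], [0.706, -0.708, 0.0], [0.001, 0.0, -1.0]]
wrist_force: [-0.1, 0.7, -2.3]
gripper_width: 0.462
gripper_force: 40.0
```

Still hanging, so I'll lower it a few more millimetres until it touches.

Emit:
apply_moves(increments=[[[0,0,-0.2,0,0,0],[0,0,-0.35,0,0,0],[0,0,-0.35,0,0,0]]])

```text
time_s: 15.85
tcp_pos: [0.5292, 0.344, 0.048]
ee_rot: [[0.708, 0.707, 0.001], [0.707, -0.708, 0.0], [0.001, 0.0, -1.0]]
wrist_force: [0.2, 0.4, -3.0]
gripper_width: 0.464
gripper_force: 40.0
```

Emit:
apply_moves(increments=[[[0,0,-0.1,0,0,0],[0,0,-0.2,0,0,0],[0,0,-0.2,0,0,0]]])

```text
time_s: 16.15
tcp_pos: [0.5292, 0.3441, 0.0464]
ee_rot: [[0.707, 0.707, 0.001], [0.707, -0.707, 0.0], [0.001, 0.0, -1.0]]
wrist_force: [-2.9, -1.4, 5.4]
gripper_width: 0.462
gripper_force: 40.0
```

Emit:
apply_moves(increments=[[[0,0,0,0,0,0],[0,0,0,0,0,0],[0,0,0,0,0,0],[0,0,0,0,0,0],[0,0,3,0,0,0]]], gripper=7.5)

```text
time_s: 16.65
tcp_pos: [0.5259, 0.3425, 0.0714]
ee_rot: [[0.708, 0.707, -0.008], [0.707, -0.708, -0.004], [-0.008, -0.003, -1.0]]
wrist_force: [-0.3, 0.1, -1.0]
gripper_width: 0.796
gripper_force: 0.0
```

Emit:
apply_moves(increments=[[[0,0,4,0,0,0],[0,0,8,0,0,0],[-1,-4,10,0,0,-0.1],[-2,-8.6,11,0,0,-0.2],[-3,-13.2,11,0,0,-0.3]]])

```text
time_s: 17.15
tcp_pos: [0.4997, 0.2112, 0.1875]
ee_rot: [[0.886, 0.464, 0.004], [0.464, -0.886, 0.001], [0.004, 0.001, -1.0]]
wrist_force: [0.9, -1.0, 0.8]
gripper_width: 0.805
gripper_force: 0.0
```

Emit:
apply_moves(increments=[[[-1,-4.8,0,0,0,-0.13],[-2,-9.6,0,0,0,-0.26],[-3,-14.4,0,0,0,-0.39],[-4,-19.2,0,0,0,-0.52],[-5,-24,0,0,0,-0.667]]], gripper=4.5)

```text
time_s: 17.65
tcp_pos: [0.4483, -0.0298, 0.1857]
ee_rot: [[0.982, -0.186, 0.001], [-0.186, -0.982, -0.0], [0.001, 0.0, -1.0]]
wrist_force: [1.1, -1.0, 0.6]
gripper_width: 0.491
gripper_force: 0.0
```

Emit:
apply_moves(increments=[[[-1,-4.8,0,0,0,0],[-2,-9.6,0,0,0,0],[-3,-14.4,0,0,0,0],[-3.4,-19.2,0,0,0,0],[-3.4,-24,0,0,0,0]]])

```text
time_s: 18.15
tcp_pos: [0.414, -0.2701, 0.1857]
ee_rot: [[0.983, -0.182, 0.0], [-0.182, -0.983, -0.0], [0.0, 0.0, -1.0]]
wrist_force: [0.6, 0.6, 0.0]
gripper_width: 0.485
gripper_force: 0.0
```

Run:
```python
from h import *
print(st(),manip.sense()["joint_pos"].round(2))
t=grab("top");s=grab("scene");cv2.imwrite("pics/t6.png",t);cv2.imwrite("pics/s6.png",s)
bb=blobs(t,(8,90,90),(30,255,255),15,(60,100,450,275))
for b in bb: print(b, onz("top",b[0],b[1],.014).round(4).tolist())
print("scene",blobs(s,(8,90,90),(30,255,255),8,(60,180,350,300)))
a=cv2.inRange(cv2.cvtColor(t,cv2.COLOR_BGR2HSV),(0,0,170),(180,60,255))
```

```text
{'time_s': 18.15, 'tcp_pos': [0.414, -0.27, 0.186], 'ee_rot': [[0.983, -0.182, 0.0], [-0.182, -0.983, -0.0], [0.0, 0.0, -1.0]], 'wrist_force': [0.642, 0.606, 0.015], 'gripper_width': 0.485, 'gripper_force': 0.0} [-0.8   0.17  1.69  0.    1.28  0.95]
(120.3, 221.3, 88.5, [19.1, 10.3], 47.1) [0.4505, 0.4313, 0.014]
(182.9, 223.3, 169.0, [14.8, 31.1], 45.0) [0.4464, 0.2646, 0.014]
(403.5, 197.8, 37.0, [6.0, 7.0], 90.0) [0.5199, -0.3299, 0.014]
(397.2, 186.3, 41.5, [6.4, 7.1], 45.0) [0.5512, -0.3132, 0.014]
(188.0, 165.6, 168.5, [31.6, 15.9], 55.3) [0.6027, 0.2543, 0.014]
(126.6, 159.0, 88.0, [10.2, 22.2], 54.2) [0.6191, 0.4199, 0.014]
scene [(346.7, 289.6, 71.0, [5.0, 17.0], 0.0), (147.4, 261.9, 71.5, [14.3, 7.3], 74.1), (347.4, 252.5, 19.5, [8.0, 3.0], 90.0), (170.2, 249.8, 40.0, [5.6, 9.8], 36.9), (158.7, 247.7, 32.5, [6.0, 7.0], 90.0), (146.1, 247.6, 27.0, [5.0, 6.0], 90.0), (171.7, 222.1, 103.0, [5.5, 24.8], 40.2)]
```

Emit:
apply_moves(increments=[[[0.1,-2.6,-4,0,0,0],[0.1,-2.6,-8.5,0,0,0],[0.1,-2.6,-12.5,0,0,0],[0.1,-2.6,-15,0,0,0],[0.1,-2.6,-16.4,0,0,0]]], squeeze=20)

```text
time_s: 18.75
tcp_pos: [0.4147, -0.2919, 0.0189]
ee_rot: [[0.983, -0.181, -0.003], [-0.181, -0.983, 0.004], [-0.004, -0.003, -1.0]]
wrist_force: [0.6, 0.3, 0.6]
gripper_width: 0.479
gripper_force: 0.0
```

Emit:
apply_moves(increments=[[[0,0,-0.5,0,0,0],[0,0,-0.8,0,0,0],[0,0,-0.8,0,0,0]]])

```text
time_s: 19.05
tcp_pos: [0.4164, -0.2941, 0.014]
ee_rot: [[0.984, -0.181, 0.001], [-0.181, -0.984, -0.001], [0.001, 0.0, -1.0]]
wrist_force: [0.5, 0.3, 0.6]
gripper_width: 0.483
gripper_force: 0.0
```

Emit:
apply_moves(increments=[[[0,0,0,0,0,0],[0,0,0,0,0,0],[0,0,0,0,0,0],[0,0,0,0,0,0],[0,0,0,0,0,0]]], gripper=0.8)

```text
time_s: 19.55
tcp_pos: [0.4162, -0.2946, 0.014]
ee_rot: [[0.983, -0.181, 0.001], [-0.181, -0.983, -0.001], [0.001, 0.001, -1.0]]
wrist_force: [0.1, -1.3, 2.8]
gripper_width: 0.172
gripper_force: 19.7
```

Emit:
apply_moves(increments=[[[0,0,0,0,0,0],[0,0,0,0,0,0]]], squeeze=60)

```text
time_s: 19.75
tcp_pos: [0.4162, -0.2947, 0.014]
ee_rot: [[0.983, -0.181, 0.001], [-0.181, -0.983, -0.001], [0.001, 0.001, -1.0]]
wrist_force: [-0.7, -1.9, 4.2]
gripper_width: 0.165
gripper_force: 59.7
```

Emit:
apply_moves(increments=[[[0,0,0.3,0,0,0],[0,0,1,0,0,0],[0,0,2,-0.005,-0.03,0],[0,0,3,-0.012,-0.065,0],[0,0,4,-0.018,-0.098,0]]])

```text
time_s: 20.25
tcp_pos: [0.4155, -0.2931, 0.0535]
ee_rot: [[0.979, -0.181, 0.098], [-0.18, -0.984, -0.016], [0.099, -0.001, -0.995]]
wrist_force: [0.0, -0.6, -3.2]
gripper_width: 0.167
gripper_force: 59.7
```

Run:
```python
from h import *
print(st(),manip.sense()["ft_torque"].round(2))
t=grab("top");s=grab("scene");cv2.imwrite("pics/c7.png",np.hstack([cv2.resize(t[130:280,330:470],(400,428)),cv2.resize(s[140:300,60:210],(400,428))]))
```

```text
{'time_s': 20.25, 'tcp_pos': [0.415, -0.293, 0.054], 'ee_rot': [[0.979, -0.181, 0.098], [-0.18, -0.984, -0.016], [0.099, -0.001, -0.995]], 'wrist_force': [0.045, -0.624, -3.165], 'gripper_width': 0.167, 'gripper_force': 59.661} [ 0.13  0.39 -0.  ]
```

View pics/c7.png

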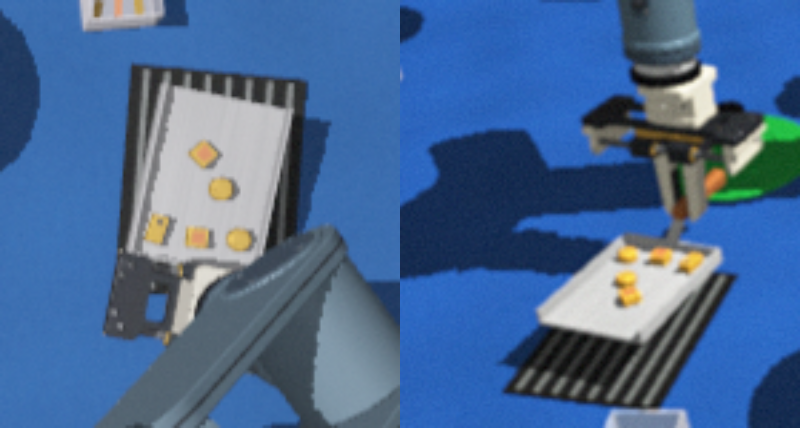

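The tray is held with five castings in place and no visible slip. Next I carry it up and over.

Emit:
apply_moves(increments=[[[0,0,2,0,0,0],[0,0.5,5,0,0,0],[0,1.5,8,0,0,0],[-0.2,3,11,0,0,0],[-0.3,5,13.5,0,0,0]]])

```text
time_s: 20.85
tcp_pos: [0.4127, -0.2439, 0.1896]
ee_rot: [[0.978, -0.182, 0.097], [-0.181, -0.983, -0.018], [0.098, 0.0, -0.995]]
wrist_force: [1.5, -0.2, -2.4]
gripper_width: 0.165
gripper_force: 60.0
```

Emit:
apply_moves(increments=[[[-0.2,2.5,1.5,0,0,0],[-0.4,5,2.7,0,0,0],[-0.6,7.5,3.7,0,0,0],[-0.7,10,3.7,0,0,0],[-0.8,12.5,3.7,0,0,0]]])

```text
time_s: 21.35
tcp_pos: [0.4044, -0.1179, 0.2254]
ee_rot: [[0.979, -0.182, 0.096], [-0.181, -0.983, -0.018], [0.098, -0.0, -0.995]]
wrist_force: [0.7, -0.4, -2.5]
gripper_width: 0.166
gripper_force: 60.0
```

Emit:
apply_moves(increments=[[[-0.1,2.5,0,0,0,0],[-0.2,5,0,0,0,0],[-0.3,7.5,0,0,0,0],[-0.4,10,0,0,0,0],[-0.4,12.5,0,0,0,0]]])

```text
time_s: 21.85
tcp_pos: [0.4, 0.0071, 0.225]
ee_rot: [[0.979, -0.182, 0.095], [-0.181, -0.983, -0.018], [0.097, 0.0, -0.995]]
wrist_force: [-0.1, 0.1, -3.2]
gripper_width: 0.165
gripper_force: 60.0
```

Emit:
apply_moves(increments=[[[0,2,0,0,0,0],[0,3.7,0,0,0,0],[0,4.8,0,0,0,0],[0,4.8,0,0.012,0.065,0],[0,4.8,0,0.027,0.147,0]]])

```text
time_s: 22.35
tcp_pos: [0.3996, 0.0549, 0.2256]
ee_rot: [[0.982, -0.18, -0.053], [-0.18, -0.984, 0.009], [-0.053, 0.001, -0.999]]
wrist_force: [0.5, -0.2, -2.9]
gripper_width: 0.165
gripper_force: 60.0
```

Run:
```python
from h import *
print(st(),manip.sense()["joint_pos"].round(2))
t=grab("top");s=grab("scene");cv2.imwrite("pics/t8.png",t);cv2.imwrite("pics/s8.png",s)
cv2.imwrite("pics/c8.png",np.hstack([cv2.resize(t[80:280,180:360],(400,444)),cv2.resize(s[130:330,170:350],(400,444))]))
```

```text
{'time_s': 22.35, 'tcp_pos': [0.4, 0.055, 0.226], 'ee_rot': [[0.982, -0.18, -0.053], [-0.18, -0.984, 0.009], [-0.053, 0.001, -0.999]], 'wrist_force': [0.489, -0.235, -2.9], 'gripper_width': 0.165, 'gripper_force': 59.959} [-0.14  0.01  1.78  0.    1.41  1.61]
```

View pics/c8.png

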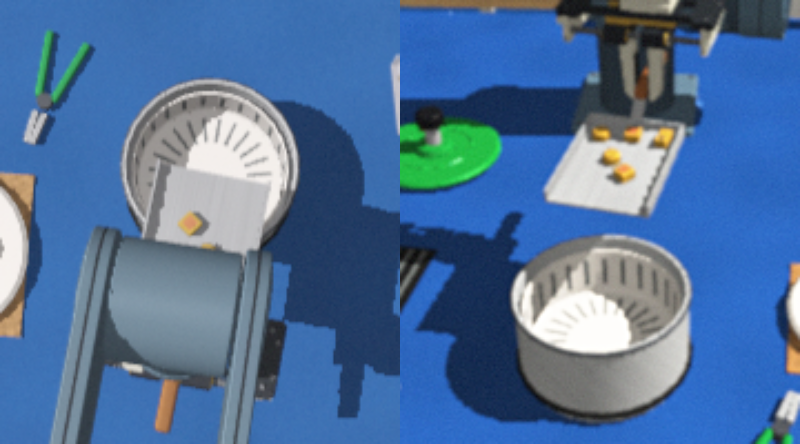

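Run:
```python
from h import *
a=tri((252,151.2),(281.6,226));b=tri((301.5,162),(236.2,217.8));print(a,b)
X=manip.sense();R=X["ee_rot"];p=X["tcp_pos"]
print("mid",(a[0]+b[0])/2,"predict world-z bias",p+[0,0,.029]+R@np.array([.1937,0,.037]),"tool bias",p-R[:,2]*.029+R@np.array([.1937,0,.037]))
# drum rim circle from top
t=cv2.imread("pics/t8.png")
# rim: visible left/top/right extents of drum in crop
for n,u in(("left",(121,160)),("right",(299,160)),("top",(210,79))):
    q=(180+u[0]*.45,80+u[1]*.4505);print(n,onz("top",*q,.11))
```

```text
(array([0.60352769, 0.07547693, 0.2050771 ]), np.float64(0.00064601683804116)) (array([ 0.57889605, -0.03941472,  0.20643481]), np.float64(0.0011955730201644134))
mid [0.59121187 0.01803111 0.20575595] predict world-z bias [0.5902271  0.01894595 0.20647046] tool bias [0.59174269 0.0186867  0.20642967]
left [0.62094872 0.12264542 0.11      ]
right [ 0.62299771 -0.0793464   0.11      ]
top [0.71587883 0.02243668 0.11      ]
```

Emit:
apply_moves(increments=[[[0.9,0,0,0.018,0.098,0],[1.8,0,0,0.036,0.197,0],[2.6,0,0,0.054,0.295,0],[3.2,0,0,0.068,0.372,0],[3.5,0,0,0.078,0.423,0]]])

```text
time_s: 22.95
tcp_pos: [0.4367, 0.0537, 0.2244]
ee_rot: [[0.871, -0.182, -0.456], [-0.161, -0.983, 0.084], [-0.464, 0.001, -0.886]]
wrist_force: [0.5, 0.3, -3.2]
gripper_width: 0.17
gripper_force: 60.0
```

Emit:
apply_moves(increments=[[[0,0,0,0.007,0.039,0],[0,0,0.2,0.016,0.087,0],[0,0,0.4,0.016,0.087,0],[0,0,0.4,0.016,0.087,0]]])

```text
time_s: 23.35
tcp_pos: [0.4361, 0.0539, 0.2294]
ee_rot: [[0.83, -0.181, -0.528], [-0.153, -0.983, 0.097], [-0.537, 0.0, -0.844]]
wrist_force: [-0.2, -0.3, -1.6]
gripper_width: 0.166
gripper_force: 60.0
```

Run:
```python
from h import *
print(st(),manip.sense()["joint_pos"].round(2))
t=grab("top");s=grab("scene");cv2.imwrite("pics/t9.png",t);cv2.imwrite("pics/s9.png",s)
cv2.imwrite("pics/c9.png",np.hstack([cv2.resize(t[80:280,180:360],(400,444)),cv2.resize(s[130:330,170:350],(400,444))]))
```

```text
{'time_s': 23.35, 'tcp_pos': [0.436, 0.054, 0.229], 'ee_rot': [[0.83, -0.181, -0.528], [-0.153, -0.983, 0.097], [-0.537, 0.0, -0.844]], 'wrist_force': [-0.239, -0.326, -1.623], 'gripper_width': 0.166, 'gripper_force': 59.96} [-0.15  0.44  1.36  0.02  1.91  1.61]
```

View pics/c9.png

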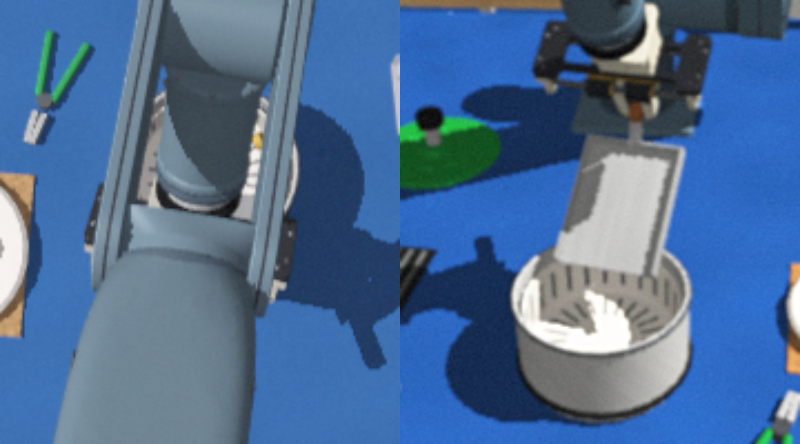

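The tray is empty (wrist load 1.6 N). I level it, carry it back, and check the basket on the way.

Emit:
apply_moves(increments=[[[-0.7,0,0.3,-0.021,-0.115,0],[-1.4,0,0.3,-0.042,-0.23,0],[-2.1,0,0.3,-0.063,-0.345,0],[-2.8,0,0.3,-0.084,-0.46,0],[-3.5,-1,0.3,-0.102,-0.558,0]]])

```text
time_s: 23.95
tcp_pos: [0.4001, 0.0446, 0.2336]
ee_rot: [[0.984, -0.18, 0.006], [-0.18, -0.984, -0.0], [0.006, -0.001, -1.0]]
wrist_force: [-0.0, -0.1, -1.6]
gripper_width: 0.168
gripper_force: 60.0
```

Emit:
apply_moves(increments=[[[0,-4,0,0,0,0],[0.3,-8.5,0,0,0,0],[0.7,-13,0,0,0,0],[1.1,-17.5,0,0,0,0],[1.5,-22,0,0,0,0]]])

```text
time_s: 24.45
tcp_pos: [0.4153, -0.1775, 0.2334]
ee_rot: [[0.983, -0.181, 0.001], [-0.181, -0.983, -0.001], [0.001, 0.0, -1.0]]
wrist_force: [0.7, 0.6, -1.4]
gripper_width: 0.169
gripper_force: 60.0
```

Run:
```python
from h import *
print(st(),manip.sense()["joint_pos"].round(2))
t=grab("top");s=grab("scene");cv2.imwrite("pics/t10.png",t);cv2.imwrite("pics/s10.png",s)
print(blobs(t,(8,90,90),(30,255,255),10,(210,80,345,230)))
cv2.imwrite("pics/c10.png",np.hstack([cv2.resize(t[80:280,180:360],(400,444)),cv2.resize(s[130:330,60:260],(400,444))]))
```

```text
{'time_s': 24.45, 'tcp_pos': [0.415, -0.177, 0.233], 'ee_rot': [[0.983, -0.181, 0.001], [-0.181, -0.983, -0.001], [0.001, 0.0, -1.0]], 'wrist_force': [0.742, 0.613, -1.381], 'gripper_width': 0.169, 'gripper_force': 59.961} [-0.65  0.06  1.7   0.    1.38  1.1 ]
[(290.6, 143.9, 37.5, [7.0, 7.0], 0.0), (265.5, 143.0, 39.0, [6.7, 7.6], 26.6), (279.1, 134.9, 94.0, [18.6, 9.1], 10.6)]
```

View pics/c10.png

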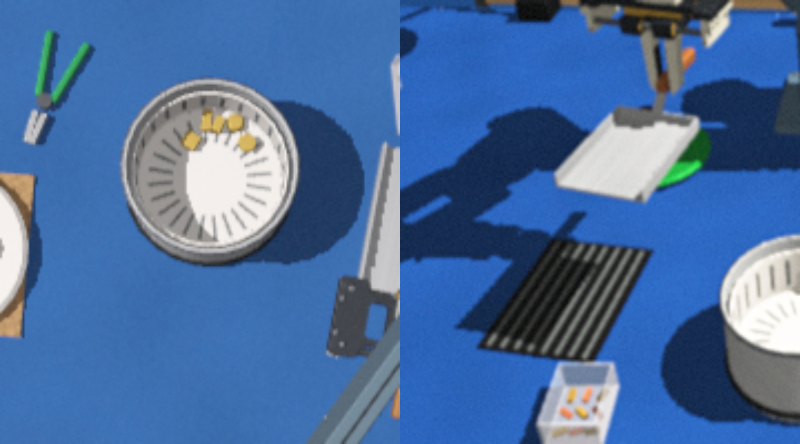

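All five castings are in the basket. Tray goes back to the mat.

Emit:
apply_moves(increments=[[[0.1,-4,0,0,0,0],[0.1,-8,-2,0,0,0],[0.1,-11,-5,0,0,0],[0.1,-12.5,-9,0,0,0],[0.1,-12.5,-13,0,0,0]]])

```text
time_s: 25.05
tcp_pos: [0.4172, -0.3028, 0.1023]
ee_rot: [[0.983, -0.183, 0.001], [-0.183, -0.983, -0.002], [0.002, 0.002, -1.0]]
wrist_force: [1.0, 0.3, -1.4]
gripper_width: 0.167
gripper_force: 60.0
```

Emit:
apply_moves(increments=[[[0,0,-3,0,0,0],[0,0,-5.5,0,0,0],[0,0,-7.2,0,0,0],[0,0,-8.2,0,0,0],[0,0,-8.5,0,0,0]]])

```text
time_s: 25.55
tcp_pos: [0.4166, -0.3, 0.0172]
ee_rot: [[0.984, -0.18, -0.002], [-0.18, -0.984, 0.002], [-0.002, -0.001, -1.0]]
wrist_force: [-0.8, 0.5, -0.5]
gripper_width: 0.164
gripper_force: 60.0
```

Emit:
apply_moves(increments=[[[0,0,-0.1,0,0,0],[0,0,-0.3,0,0,0],[0,0,-0.4,0,0,0],[0,0,-0.4,0,0,0]]])

```text
time_s: 25.95
tcp_pos: [0.4174, -0.3015, 0.0141]
ee_rot: [[0.983, -0.181, 0.0], [-0.181, -0.983, -0.0], [0.0, 0.0, -1.0]]
wrist_force: [-1.2, -0.3, -0.4]
gripper_width: 0.167
gripper_force: 60.0
```

Emit:
apply_moves(increments=[[[0,0,0,0,0,0],[0,0,0,0,0,0],[0,0,0,0,0,0],[0,0,0,0,0,0],[0,0,0,0,0,0]]], gripper=4.0)

```text
time_s: 26.45
tcp_pos: [0.417, -0.3011, 0.0135]
ee_rot: [[0.983, -0.181, -0.001], [-0.181, -0.983, 0.001], [-0.001, -0.001, -1.0]]
wrist_force: [0.6, 0.4, -0.6]
gripper_width: 0.428
gripper_force: 0.0
```

Emit:
apply_moves(increments=[[[0,0,3,0,0,0],[0,0,7,0,0,0],[0,1,12,0,0,0],[0,4,15,0,0,0],[0,8,17,0,0,0]]])

```text
time_s: 26.95
tcp_pos: [0.418, -0.2223, 0.1864]
ee_rot: [[0.983, -0.183, 0.003], [-0.183, -0.983, -0.002], [0.003, 0.002, -1.0]]
wrist_force: [1.1, 0.9, 0.4]
gripper_width: 0.429
gripper_force: 0.0
```

Emit:
apply_moves(increments=[[[0.5,4.8,0,0,0,0],[1,9.6,0,0,0,0],[1.5,14.4,0,0,0,0],[2,19.2,0,0,0,0],[2.5,24,0,0,0,0]]], gripper=7.5)

```text
time_s: 27.45
tcp_pos: [0.4418, 0.0208, 0.1838]
ee_rot: [[0.983, -0.181, -0.0], [-0.181, -0.983, 0.001], [-0.0, -0.001, -1.0]]
wrist_force: [-0.2, -0.8, -0.4]
gripper_width: 0.788
gripper_force: 0.0
```

Run:
```python
from h import *
print(st(),manip.sense()["joint_pos"].round(2))
t=grab("top");s=grab("scene");cv2.imwrite("pics/t11.png",t);cv2.imwrite("pics/s11.png",s)
print(blobs(t,(8,90,90),(30,255,255),10,(60,80,450,270)))
print("handle/scene",blobs(s,(8,90,90),(30,255,255),10,(60,180,340,300)))
m=cv2.inRange(t[130:260,90:215],(150,150,150),(255,255,255))
c=max(cv2.findContours(m,0,1)[0],key=cv2.contourArea);(cx,cy),r=cv2.minEnclosingCircle(c);print("lid on pad",cx+90,cy+130,r,onz("top",cx+90,cy+130,.021))
k=blobs(t,(0,0,0),(180,120,60),60,(110,140,200,240));print(k)
out=np.zeros((444,800,3),np.uint8);out[:,:400]=cv2.resize(t[130:280,350:485],(400,444));out[:,400:]=cv2.resize(s[180:330,80:215],(400,444));cv2.imwrite("pics/c11.png",out)
```

```text
{'time_s': 27.45, 'tcp_pos': [0.442, 0.021, 0.184], 'ee_rot': [[0.983, -0.181, -0.0], [-0.181, -0.983, 0.001], [-0.0, -0.001, -1.0]], 'wrist_force': [-0.203, -0.827, -0.356], 'gripper_width': 0.788, 'gripper_force': 0.0} [-0.21  0.08  1.81  0.    1.26  1.55]
[(394.1, 247.6, 173.0, [6.2, 36.9], 10.3), (120.3, 221.3, 88.5, [19.1, 10.3], 47.1), (182.9, 223.3, 169.0, [14.8, 31.1], 45.0), (188.0, 165.6, 168.5, [30.0, 15.4], 53.1), (126.6, 159.0, 88.0, [10.2, 22.2], 54.2), (290.6, 143.9, 38.5, [7.0, 7.0], 90.0), (265.5, 143.0, 39.0, [6.7, 7.6], 26.6), (280.1, 134.7, 102.0, [17.2, 9.6], 15.3)]
handle/scene [(172.9, 219.9, 78.5, [5.7, 19.7], 40.6)]
lid on pad 152.4901123046875 192.7422752380371 39.948089599609375 [0.5271475  0.34618581 0.021     ]
[(147.6, 189.3, 200.5, [15.0, 17.0], 90.0)]
```

View pics/c11.png

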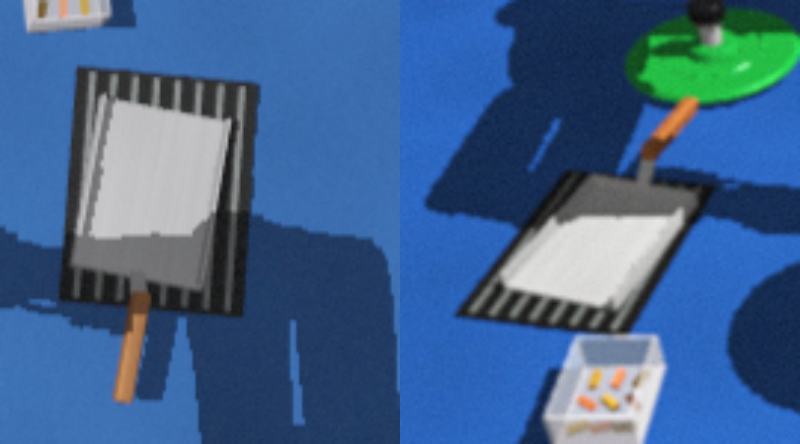

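The tray lies flat and empty on the mat, and five castings are in the basket. Next I fetch the lid.

Emit:
apply_moves(increments=[[[1.3,4.7,0,0,0,0],[2.6,9.4,0,0,0,0],[3.9,14.1,0,0,0,0],[5.2,18.8,0,0,0,0],[6.4,23.5,0,0,0,0]]])

```text
time_s: 28.05
tcp_pos: [0.5067, 0.255, 0.1834]
ee_rot: [[0.983, -0.182, -0.001], [-0.182, -0.983, 0.001], [-0.001, -0.0, -1.0]]
wrist_force: [0.7, -0.6, 0.1]
gripper_width: 0.808
gripper_force: 0.0
```

Emit:
apply_moves(increments=[[[1.2,4.4,0,0,0,0],[2.3,8.8,-1,0,0,0],[2.3,8.8,-5,0,0,0],[2.3,8.8,-9,0,0,0],[2.3,8.8,-12,0,0,0]]])

```text
time_s: 28.55
tcp_pos: [0.5282, 0.341, 0.0607]
ee_rot: [[0.984, -0.18, -0.003], [-0.18, -0.984, -0.0], [-0.003, 0.001, -1.0]]
wrist_force: [0.0, -0.2, -0.5]
gripper_width: 0.806
gripper_force: 0.0
```

Emit:
apply_moves(increments=[[[0,0,-0.8,0,0,0],[0,0,-1.5,0,0,0],[0,0,-1.6,0,0,0]]], squeeze=30)

```text
time_s: 28.85
tcp_pos: [0.5298, 0.3416, 0.0481]
ee_rot: [[0.983, -0.182, -0.0], [-0.182, -0.983, 0.001], [-0.0, -0.001, -1.0]]
wrist_force: [-0.5, -0.2, 0.9]
gripper_width: 0.806
gripper_force: 0.0
```

Emit:
apply_moves(increments=[[[0,0,0,0,0,0],[0,0,0,0,0,0],[0,0,0,0,0,0],[0,0,0,0,0,0],[0,0,0,0,0,0]]], gripper=3.5)

```text
time_s: 29.35
tcp_pos: [0.5297, 0.3428, 0.0486]
ee_rot: [[0.983, -0.181, 0.001], [-0.181, -0.983, 0.003], [0.001, -0.003, -1.0]]
wrist_force: [-0.3, 2.3, 2.9]
gripper_width: 0.463
gripper_force: 30.0
```

Emit:
apply_moves(increments=[[[0,0,1,0,0,0],[0,0,4,0,0,0],[0,0,8,0,0,0],[0,0,12,0,0,0],[0,0,15.8,0,0,0]]], squeeze=40)

```text
time_s: 29.85
tcp_pos: [0.5282, 0.3413, 0.207]
ee_rot: [[0.983, -0.181, -0.002], [-0.181, -0.983, -0.0], [-0.002, 0.001, -1.0]]
wrist_force: [1.0, -0.0, -2.4]
gripper_width: 0.462
gripper_force: 40.0
```

Emit:
apply_moves(increments=[[[1,-3.5,0,0,0,0],[2.1,-8,0,0,0,0],[3.3,-12.5,0,0,0,0],[4.5,-17,0,0,0,0],[5.7,-21.5,0,0,0,0]]])

```text
time_s: 30.35
tcp_pos: [0.5852, 0.1249, 0.2054]
ee_rot: [[0.984, -0.181, -0.003], [-0.181, -0.984, 0.0], [-0.003, 0.0, -1.0]]
wrist_force: [1.0, -0.4, -3.4]
gripper_width: 0.462
gripper_force: 40.0
```

Emit:
apply_moves(increments=[[[1.2,-4.5,0,0,0,0],[2.2,-8,0,0,0,0],[2.8,-10.2,0,0,0,0],[2.9,-10.6,0,0,0,0],[2.9,-10.6,0,0,0,0]]])

```text
time_s: 30.85
tcp_pos: [0.6143, 0.0202, 0.2051]
ee_rot: [[0.983, -0.183, -0.003], [-0.183, -0.983, 0.001], [-0.003, -0.001, -1.0]]
wrist_force: [-0.6, 0.4, -3.6]
gripper_width: 0.462
gripper_force: 40.0
```

Run:
```python
from h import *
print(st())
t=grab("top");s=grab("scene");cv2.imwrite("pics/t12.png",t);cv2.imwrite("pics/s12.png",s)
print(blobs(t,(8,90,90),(30,255,255),10,(60,80,450,270)))
print("scene",blobs(s,(8,90,90),(30,255,255),10,(60,180,340,300)))
cv2.imwrite("pics/c12.png",np.hstack([cv2.resize(t[60:260,180:380],(400,400)),cv2.resize(s[160:340,170:350],(400,400))]))
```

```text
{'time_s': 30.85, 'tcp_pos': [0.614, 0.02, 0.205], 'ee_rot': [[0.983, -0.183, -0.003], [-0.183, -0.983, 0.001], [-0.003, -0.001, -1.0]], 'wrist_force': [-0.595, 0.38, -3.618], 'gripper_width': 0.462, 'gripper_force': 39.999}
[(394.1, 246.3, 190.0, [7.1, 36.9], 8.7), (155.0, 192.4, 5144.5, [74.3, 72.6], 4.6)]
scene [(170.8, 222.5, 108.5, [5.8, 25.0], 40.2), (246.8, 185.8, 47.0, [34.2, 2.6], 6.7)]
```

View pics/c12.png

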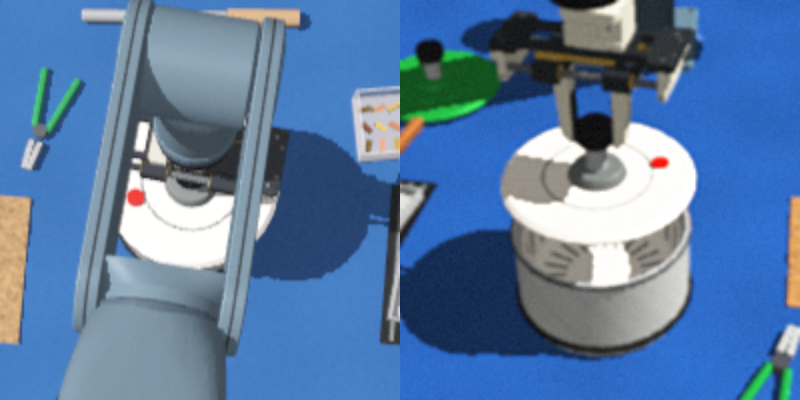

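The lid hangs level and centred over the drum. I lower it.

Emit:
apply_moves(increments=[[[0,0,-1.5,0,0,0],[0,0,-3,0,0,0],[0,0,-4.2,0,0,0],[0,0,-5,0,0,0],[0,0,-5.4,0,0,0]]])

```text
time_s: 31.45
tcp_pos: [0.6143, 0.0218, 0.1506]
ee_rot: [[0.984, -0.18, -0.002], [-0.18, -0.984, 0.001], [-0.003, -0.001, -1.0]]
wrist_force: [-0.4, -0.4, -3.6]
gripper_width: 0.462
gripper_force: 40.0
```

Emit:
apply_moves(increments=[[[0,0,-0.2,0,0,0],[0,0,-0.4,0,0,0],[0,0,-0.5,0,0,0],[0,0,-0.5,0,0,0]]])

```text
time_s: 31.85
tcp_pos: [0.6151, 0.0209, 0.1468]
ee_rot: [[0.983, -0.181, -0.001], [-0.181, -0.983, 0.001], [-0.001, -0.001, -1.0]]
wrist_force: [0.3, -0.8, -3.5]
gripper_width: 0.464
gripper_force: 40.0
```

Emit:
apply_moves(increments=[[[0,0,-0.1,0,0,0],[0,0,-0.2,0,0,0],[0,0,-0.3,0,0,0],[0,0,-0.3,0,0,0]]])

```text
time_s: 32.25
tcp_pos: [0.6153, 0.0207, 0.1445]
ee_rot: [[0.983, -0.181, 0.0], [-0.181, -0.983, 0.001], [0.0, -0.001, -1.0]]
wrist_force: [-2.7, -1.1, 5.1]
gripper_width: 0.461
gripper_force: 40.0
```

Emit:
apply_moves(increments=[[[0,0,0,0,0,0],[0,0,0,0,0,0],[0,0,0,0,0,0],[0,0,0,0,0,0],[0,0,1,0,0,0]]], gripper=7.5)

```text
time_s: 32.75
tcp_pos: [0.6139, 0.0211, 0.1522]
ee_rot: [[0.983, -0.181, -0.004], [-0.181, -0.983, 0.002], [-0.005, -0.001, -1.0]]
wrist_force: [0.1, -0.3, 0.5]
gripper_width: 0.799
gripper_force: 0.0
```

Emit:
apply_moves(increments=[[[0,0,2.5,0,0,0],[0,0,5,0,0,0],[-3,-3,6,0,0,0],[-7.5,-4,6,0,0,0],[-12,-4,6,0,0,0]]])

```text
time_s: 33.25
tcp_pos: [0.4943, -0.0205, 0.2144]
ee_rot: [[0.983, -0.182, 0.001], [-0.182, -0.983, -0.0], [0.001, -0.0, -1.0]]
wrist_force: [0.3, -0.0, -0.1]
gripper_width: 0.807
gripper_force: 0.0
```

Emit:
apply_moves(increments=[[[-4,-3,0,0,0,0],[-4,-8,0,0,0,0],[-4,-12.5,0,0,0,0],[-4,-17,0,0,0,0],[-4,-20,0,0,0,0]]], gripper=0)

```text
time_s: 33.75
tcp_pos: [0.4548, -0.2222, 0.2146]
ee_rot: [[0.983, -0.183, 0.0], [-0.183, -0.983, -0.001], [0.001, 0.001, -1.0]]
wrist_force: [-0.0, 0.1, 0.2]
gripper_width: 0.424
gripper_force: 0.0
```

Run:
```python
from h import *
print(st())
t=grab("top");s=grab("scene");cv2.imwrite("pics/t13.png",t);cv2.imwrite("pics/s13.png",s)
m=cv2.inRange(t[100:220,210:340],(150,150,150),(255,255,255))
c=max(cv2.findContours(m,0,1)[0],key=cv2.contourArea);(cx,cy),r=cv2.minEnclosingCircle(c);cx+=210;cy+=100
print("lid circ",cx,cy,r,onz("top",cx,cy,.118), "was 273.93 154.22")
a=blobs(t,(0,0,0),(180,120,60),60,(250,120,310,190));b=blobs(s,(0,0,0),(180,255,45),60,(230,220,290,260));print(a,b,"was 275.0,148.8 / 258.8,240.0")
print(blobs(s,(0,120,120),(6,255,255),5,(270,230,310,270)),blobs(cv2.imread("pics/scene0.png"),(0,120,120),(6,255,255),5,(270,230,310,270)))
```

```text
{'time_s': 33.75, 'tcp_pos': [0.455, -0.222, 0.215], 'ee_rot': [[0.983, -0.183, 0.0], [-0.183, -0.983, -0.001], [0.001, 0.001, -1.0]], 'wrist_force': [-0.002, 0.073, 0.159], 'gripper_width': 0.424, 'gripper_force': 0.0}
lid circ 274.4204788208008 155.11431503295898 42.02710723876953 [0.61258569 0.02204962 0.118     ] was 273.93 154.22
[(275.3, 149.8, 227.5, [17.0, 17.0], 90.0)] [(258.2, 239.4, 172.0, [15.0, 14.0], 90.0)] was 275.0,148.8 / 258.8,240.0
[(286.2, 251.8, 21.5, [4.0, 7.0], 90.0)] [(286.6, 252.2, 22.5, [4.0, 7.0], 90.0)]
```

The lid is seated: the same pixels as at the start, within about 1 px (2 mm, inside the side play). Next I pump with closed fingers.

Emit:
apply_moves(increments=[[[2.6,4,0,0,0,0],[5.2,8,0,0,0,0],[7.8,12,0,0,0,0],[10.4,16,0,0,0,0],[13,20,0,0,0,0]]])

```text
time_s: 34.35
tcp_pos: [0.5855, -0.0163, 0.2144]
ee_rot: [[0.984, -0.18, -0.0], [-0.18, -0.984, 0.001], [-0.0, -0.001, -1.0]]
wrist_force: [0.4, -0.4, 0.0]
gripper_width: 0.006
gripper_force: 0.0
```

Emit:
apply_moves(increments=[[[1.5,2.2,0,0,0,0],[2.8,4.3,0,0,0,0],[2.8,4.3,-1.5,0,0,0],[2.8,4.3,-2.5,0,0,0],[2.8,4.3,-2.9,0,0,0]]])

```text
time_s: 34.85
tcp_pos: [0.6118, 0.0246, 0.1834]
ee_rot: [[0.984, -0.18, -0.003], [-0.18, -0.984, 0.001], [-0.004, -0.001, -1.0]]
wrist_force: [-0.3, 0.1, -0.4]
gripper_width: 0.003
gripper_force: 0.0
```

Emit:
apply_moves(increments=[[[0,0,-0.8,0,0,0],[0,0,-1.6,0,0,0],[0,0,-2.4,0,0,0],[0,0,-3,0,0,0],[0,0,-3,0,0,0]]])

```text
time_s: 35.35
tcp_pos: [0.6131, 0.0235, 0.1551]
ee_rot: [[0.983, -0.182, 0.0], [-0.182, -0.983, 0.001], [-0.0, -0.001, -1.0]]
wrist_force: [-1.0, 1.2, 8.7]
gripper_width: 0.002
gripper_force: 4.2
```

Emit:
apply_moves(increments=[[[0,0,-0.4,0,0,0],[0,0,-0.8,0,0,0],[0,0,-1.0,0,0,0],[0,0,-1.0,0,0,0]]])

```text
time_s: 35.75
tcp_pos: [0.6132, 0.0235, 0.1461]
ee_rot: [[0.983, -0.182, 0.001], [-0.182, -0.983, 0.001], [0.001, -0.001, -1.0]]
wrist_force: [-3.6, 0.9, 10.7]
gripper_width: 0.009
gripper_force: 5.3
```

Emit:
apply_moves(increments=[[[0,0,-0.1,0,0,0],[0,0,-0.2,0,0,0],[0,0,-0.3,0,0,0],[0,0,-0.3,0,0,0]]])

```text
time_s: 36.15
tcp_pos: [0.6132, 0.0235, 0.1434]
ee_rot: [[0.983, -0.182, 0.001], [-0.182, -0.983, 0.001], [0.001, -0.001, -1.0]]
wrist_force: [-3.9, -0.0, 9.8]
gripper_width: 0.004
gripper_force: 5.7
```

Emit:
apply_moves(increments=[[[0,0,-0.1,0,0,0],[0,0,-0.2,0,0,0],[0,0,-0.3,0,0,0],[0,0,-0.3,0,0,0]]])

```text
time_s: 36.55
tcp_pos: [0.6132, 0.0235, 0.1409]
ee_rot: [[0.983, -0.182, 0.001], [-0.182, -0.983, 0.001], [0.001, -0.001, -1.0]]
wrist_force: [-4.1, 1.1, 12.3]
gripper_width: 0.005
gripper_force: 6.4
```

Emit:
apply_moves(increments=[[[0,0,-0.1,0,0,0],[0,0,-0.2,0,0,0],[0,0,-0.2,0,0,0]]])

```text
time_s: 36.85
tcp_pos: [0.6133, 0.0235, 0.1408]
ee_rot: [[0.983, -0.181, 0.003], [-0.181, -0.983, 0.0], [0.003, -0.001, -1.0]]
wrist_force: [-7.6, 0.8, 21.6]
gripper_width: 0.005
gripper_force: 11.2
```

The hard stop shows clearly at z≈0.1408 (force jumps to 21 N). Stroke 1 is fully down; now up.

Emit:
apply_moves(increments=[[[0,0,1.5,0,0,0],[0,0,3,0,0,0],[0,0,4.2,0,0,0],[0,0,4.2,0,0,0],[0,0,4.2,0,0,0]]])

```text
time_s: 37.35
tcp_pos: [0.6127, 0.0237, 0.1779]
ee_rot: [[0.983, -0.181, -0.001], [-0.181, -0.983, 0.001], [-0.002, -0.001, -1.0]]
wrist_force: [-0.8, 0.6, -1.3]
gripper_width: 0.005
gripper_force: 0.0
```

Emit:
apply_moves(increments=[[[0,0,-1.5,0,0,0],[0,0,-2.7,0,0,0],[0,0,-3.5,0,0,0],[0,0,-4,0,0,0],[0,0,-4.1,0,0,0]]])

```text
time_s: 37.85
tcp_pos: [0.6143, 0.0236, 0.1407]
ee_rot: [[0.983, -0.181, 0.003], [-0.181, -0.983, 0.0], [0.003, -0.001, -1.0]]
wrist_force: [-6.3, -0.1, 26.5]
gripper_width: 0.006
gripper_force: 13.6
```

Emit:
apply_moves(increments=[[[0,0,-0.1,0,0,0],[0,0,-0.1,0,0,0],[0,0,-0.1,0,0,0]]])

```text
time_s: 38.15
tcp_pos: [0.6143, 0.0236, 0.1407]
ee_rot: [[0.983, -0.181, 0.004], [-0.181, -0.983, -0.0], [0.004, -0.001, -1.0]]
wrist_force: [-6.2, 0.1, 25.8]
gripper_width: 0.005
gripper_force: 13.5
```

Emit:
apply_moves(increments=[[[0,0,1.5,0,0,0],[0,0,3,0,0,0],[0,0,4.4,0,0,0],[0,0,4.4,0,0,0],[0,0,4.4,0,0,0]]])

```text
time_s: 38.65
tcp_pos: [0.6123, 0.0239, 0.1791]
ee_rot: [[0.983, -0.181, -0.003], [-0.181, -0.983, 0.001], [-0.003, -0.001, -1.0]]
wrist_force: [-1.2, 0.3, -0.2]
gripper_width: 0.005
gripper_force: 0.0
```

Emit:
apply_moves(increments=[[[0,0,-1.5,0,0,0],[0,0,-2.7,0,0,0],[0,0,-3.6,0,0,0],[0,0,-4.2,0,0,0],[0,0,-4.3,0,0,0]]])

```text
time_s: 39.15
tcp_pos: [0.6139, 0.0238, 0.1407]
ee_rot: [[0.984, -0.181, 0.003], [-0.181, -0.984, 0.0], [0.003, -0.001, -1.0]]
wrist_force: [-7.1, 1.4, 29.6]
gripper_width: 0.003
gripper_force: 15.0
```

Emit:
apply_moves(increments=[[[0,0,0,0,0,0],[0,0,0,0,0,0],[0,0,1.5,0,0,0],[0,0,3,0,0,0],[0,0,4.5,0,0,0]]])

```text
time_s: 39.65
tcp_pos: [0.6125, 0.0239, 0.1818]
ee_rot: [[0.983, -0.181, -0.002], [-0.181, -0.983, 0.001], [-0.003, -0.001, -1.0]]
wrist_force: [0.1, -0.9, -0.8]
gripper_width: 0.007
gripper_force: 0.0
```

Emit:
apply_moves(increments=[[[0,0,3,0,0,0],[-3,-2,4,0,0,0],[-7,-4,4,0,0,0],[-11,-6,4,0,0,0],[-15,-8,4,0,0,0]]])

```text
time_s: 40.15
tcp_pos: [0.4604, -0.0562, 0.2204]
ee_rot: [[0.984, -0.18, -0.004], [-0.18, -0.984, 0.002], [-0.005, -0.001, -1.0]]
wrist_force: [-0.2, -0.2, 0.5]
gripper_width: 0.008
gripper_force: 0.0
```

Run:
```python
from h import *
print(st())
t=grab("top");s=grab("scene");cv2.imwrite("pics/t14.png",t);cv2.imwrite("pics/s14.png",s)
print(blobs(s,(0,0,0),(180,255,45),60,(230,220,290,260)),blobs(t,(0,0,0),(180,120,60),60,(250,120,310,190)))
m=cv2.inRange(t[100:220,210:340],(150,150,150),(255,255,255))
c=max(cv2.findContours(m,0,1)[0],key=cv2.contourArea);print(cv2.minEnclosingCircle(c))
print(blobs(t,(8,90,90),(30,255,255),10,(60,80,450,270)),blobs(s,(8,90,90),(30,255,255),10,(60,210,440,300)))
cv2.imwrite("pics/c14.png",np.hstack([cv2.resize(t[80:280,160:450],(400,276)),cv2.resize(s[150:350,90:380],(400,276))]))
```

```text
{'time_s': 40.15, 'tcp_pos': [0.46, -0.056, 0.22], 'ee_rot': [[0.984, -0.18, -0.004], [-0.18, -0.984, 0.002], [-0.005, -0.001, -1.0]], 'wrist_force': [-0.19, -0.215, 0.472], 'gripper_width': 0.008, 'gripper_force': 0.0}
[(258.2, 239.5, 170.0, [15.0, 14.0], 90.0)] [(275.4, 149.7, 225.5, [17.0, 17.0], 90.0)]
((64.40276336669922, 54.94626235961914), 41.98151779174805)
[(394.1, 246.5, 188.5, [6.9, 36.9], 10.5), (155.0, 192.4, 5158.0, [74.5, 72.6], 4.4)] [(380.9, 275.9, 3378.0, [78.4, 49.5], 2.0), (171.5, 221.7, 98.0, [5.7, 26.2], 40.6)]
```

View pics/c14.png

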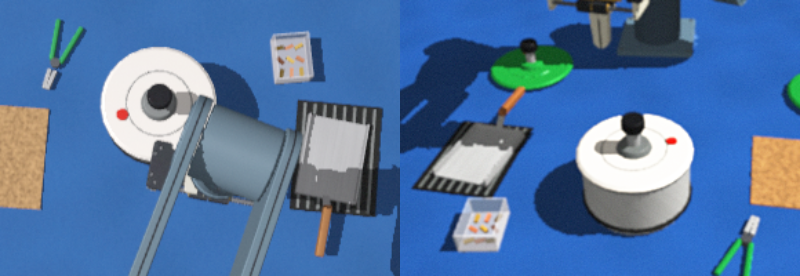

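The lid is seated with the knob up, the tray is flat on its mat, no castings are loose, and the pliers and offcuts haven't moved. I'm handing it in.

```bash
python3 -c "
from plant import order
print(order.finish_job())"
```

```text
the job is handed in; nothing more can be done
None
```

The job is done and handed in at about 40 s: all five castings found were poured into the basket, the tray is flat on its mat, the lid is seated, and the knob got three full strokes, each down to the hard stop and fully back up.

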